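Load the paint spindles and pin the hubs with R-clips

TASK

Get the spindle beam ready for spraying: first turn the lock ring fully round to its locked mark at the stop post, then set every hub, flange down, all the way down on a spindle of its own and secure it by pushing an R-clip fully home, with the straight leg through the spindle's cross-hole and the bent leg snapped round the spindle. Lay any R-clip that is left over in the steel tray, put no clip in a spindle without a hub, and do not knock the black bottle on the left.

Things in the scene. Friction and masses are not known exactly. Their poses are not given: they have to be found in the camera images.
- jig: Fixed grey beam, 90 mm (x) by 440 mm (y), flat top 30 mm above the worktop; origin on the worktop under the middle spindle, z up. Three vertical steel spindles in a row along its y (-110, 0, +110 mm), lock ring at y = +225 mm. Spindles are 28 mm thick with tapered tops 93 mm above the worktop and one cross-hole each, along the beam's x. The beam stands a few degrees off square.
- lock_ring (a joint): Captive steel lock ring on the beam, turning about the vertical, rad. 0 = open mark; 1.25 = locked mark and end stop, its lug by the round stop post (counts as locked from 1.15). Grows counter-clockwise seen from above; stays where it is left (friction 0.12 N m; a grip of some 40 N turns it).
- ring_centre (a point): Centre of the lock ring, 43 mm above the worktop. Round, knurled, 62 mm across, from 32 to 54 mm above the worktop; gripped across its diameter it turns with the gripper. A fixed stub in its middle reaches 65 mm. One lug, 12 x 12 mm, sticks out to 50 mm from the centre; in the beam's frame it points at 2.52 rad (from x towards y) plus the joint's value.
- lug (a point): Point on the lug of the lock ring, 45 mm from the ring's centre, 40 mm above the worktop.
- tray: Fixed shallow steel tray for spare clips, 100 mm (x) by 155 mm (y) outside, walls 4 mm thick and 16 mm high, floor about 4 mm; origin under its centre, z up.
- hole_0 (a point): Centre of the cross-hole of spindle 0 (in the order of the beam's y), on the spindle's axis, 77 mm above the worktop; axes as the beam's. The hole runs along the beam's x right through the spindle; it is 10.5 mm wide and 9 mm high, flared to about 15 mm at both mouths.
- foot_0 (a point): Foot of spindle 0: on its axis, on the beam's top (30 mm above the worktop), where a hub's underside comes to rest. Axes as the beam's.
- hole_1 (a point): Centre of the cross-hole of spindle 1 (in the order of the beam's y), on the spindle's axis, 77 mm above the worktop; axes as the beam's. The hole runs along the beam's x right through the spindle; it is 10.5 mm wide and 9 mm high, flared to about 15 mm at both mouths.
- foot_1 (a point): Foot of spindle 1: on its axis, on the beam's top (30 mm above the worktop), where a hub's underside comes to rest. Axes as the beam's.
- hole_2 (a point): Centre of the cross-hole of spindle 2 (in the order of the beam's y), on the spindle's axis, 77 mm above the worktop; axes as the beam's. The hole runs along the beam's x right through the spindle; it is 10.5 mm wide and 9 mm high, flared to about 15 mm at both mouths.
- foot_2 (a point): Foot of spindle 2: on its axis, on the beam's top (30 mm above the worktop), where a hub's underside comes to rest. Axes as the beam's.
- hub_0_mid (a point): Loose aluminium hub (0.15 to 0.31 kg; may be absent): point on its axis 20 mm above its underside, z along the axis. Flange at the bottom 70 mm across, 14 mm thick; above it a boss 50 mm across, up to 40 mm; through bore 35 mm. Grasp round the boss. Hubs are alike, any spindle will do. Seated, its top is 7 mm below the middle of the cross-hole.
- hub_1_mid (a point): Loose aluminium hub (0.15 to 0.31 kg; may be absent): point on its axis 20 mm above its underside, z along the axis. Flange at the bottom 70 mm across, 14 mm thick; above it a boss 50 mm across, up to 40 mm; through bore 35 mm. Grasp round the boss. Hubs are alike, any spindle will do. Seated, its top is 7 mm below the middle of the cross-hole.
- hub_2_mid (a point): Loose aluminium hub (0.15 to 0.31 kg; may be absent): point on its axis 20 mm above its underside, z along the axis. Flange at the bottom 70 mm across, 14 mm thick; above it a boss 50 mm across, up to 40 mm; through bore 35 mm. Grasp round the boss. Hubs are alike, any spindle will do. Seated, its top is 7 mm below the middle of the cross-hole.
- clip_0_grip (a point): Steel R-clip (0.07 kg) lying flat: centre of its black grip block, 28 x 28 x 24 mm, wires half-way up it; x along the legs, z up. Straight leg, 6.4 mm wire, at y = -7 mm, ends at x = 95 mm. Bent leg (same wire, reaching x = 85 mm) at y = +7 mm, bulges to 14, tip flares to 19; on a spring: it rides over the spindle with 3 to 15 N of push and snaps in. Clips are alike.
- clip_0_seat (a point): Point on the axis of this clip's straight leg at x = 55, y = -7 mm from the grip block's centre, axes as the clip's. With the clip fully home it lies in the middle of the cross-hole, and the bent leg's bulge hugs the spindle. Either mouth of the hole may be used.
- clip_1_grip (a point): Steel R-clip (0.07 kg) lying flat: centre of its black grip block, 28 x 28 x 24 mm, wires half-way up it; x along the legs, z up. Straight leg, 6.4 mm wire, at y = -7 mm, ends at x = 95 mm. Bent leg (same wire, reaching x = 85 mm) at y = +7 mm, bulges to 14, tip flares to 19; on a spring: it rides over the spindle with 3 to 15 N of push and snaps in. Clips are alike.
- clip_1_seat (a point): Point on the axis of this clip's straight leg at x = 55, y = -7 mm from the grip block's centre, axes as the clip's. With the clip fully home it lies in the middle of the cross-hole, and the bent leg's bulge hugs the spindle. Either mouth of the hole may be used.
- clip_2_grip (a point): Steel R-clip (0.07 kg) lying flat: centre of its black grip block, 28 x 28 x 24 mm, wires half-way up it; x along the legs, z up. Straight leg, 6.4 mm wire, at y = -7 mm, ends at x = 95 mm. Bent leg (same wire, reaching x = 85 mm) at y = +7 mm, bulges to 14, tip flares to 19; on a spring: it rides over the spindle with 3 to 15 N of push and snaps in. Clips are alike.
- clip_2_seat (a point): Point on the axis of this clip's straight leg at x = 55, y = -7 mm from the grip block's centre, axes as the clip's. With the clip fully home it lies in the middle of the cross-hole, and the bent leg's bulge hugs the spindle. Either mouth of the hole may be used.
- solvent_bottle: Flat black bottle, 47 x 77 x 194 mm, standing at the left; a bystander, origin under its centre.

How it is judged:
By the outcome, as a careful person would: the job done as asked, in the order asked, and still so for the second after the job is handed in, with the robot touching nothing.
Of hub_0, hub_1, hub_2 only 2 to 3 are there at a start; the rules pass over those that are not, and their reading is None.
At some moment in a run one of hub_0, hub_1, hub_2, clip_0, clip_1, clip_2 may be knocked a few centimetres aside while the robot is not near it.
Once in a run the grip may slacken for a moment while it holds something.
It also fails if it takes over 208 s, if anything falls off the work surface, if the arm or the gripper's body presses on something with over 40 N, if the wrist force passes 120 N, or if a joint passes its speed limit or range.

ROBOT

A 7-joint arm with a two-finger parallel gripper is mounted at the origin on the work surface; the furniture and walls round the work are solid. World frame = base frame: x ahead of the robot, y to its left, z up, the work surface at z = 0. Lengths are in m, angles in rad, forces in N, time in s.
With the tool pointing down it reaches from about 0.4 to 0.75 m from the base axis. Payload 19.5 kg.
Tool frame: the origin (TCP) lies between the finger pads; the fingertips stand 19 mm ahead of it and the grasp point (between the pads) is the TCP; z points along the fingers, x is the direction in which the jaws open and shut, and the axes are right-handed (so a half turn about z gives the same grasp; the last joint's range is limited). The gripper opens to 85 mm and grips with 20 to 120 N. Pads are 22 mm wide; open, the fingers measure 114 mm over their backs; the gripper's body (76 mm by 85 mm) begins 54 mm behind the grasp point. The pads swing forward as they close: fully open they stand 13 mm farther back than shut.
Start: joints at [-1.39, 0.707, -0.028, 1.485, 0.022, 0.951, -0.075], TCP at [0.127, 0.561, 0.25] pointing down, gripper open.
Joint ranges: [-2.71, 2.71], [-0.32, 2.16], [-1.57, 1.52], [0, 2.45], [-1.46, 4.6], [0, 2.02], [-2.83, 2.83]. Speed limits (rad/s): [1.89, 1.89, 2.57, 2.57, 3.01, 3.01, 3.01].

INTERFACE

Orientations are given as a unit quaternion [x, y, z, w].
In Python, from rig import ctrl, eyes, order gives the robot as it stands.
- The arm moves only by the tool apply_moves, never from a script. Its argument "targets" is a list of rows, each a list of 3 entries, a list of its own where there are three numbers: the gripper command: -1 is shut, 1 is fully open, values between are in proportion, then the shift along the tool's x, y, z each as a share of 0.025 m, from -1 to 1, then the turn, a rotation vector about the tool's x, y, z each as a share of 6 degrees, from -1 to 1. In form: [[fingers, [x, y, z], [rx, ry, rz]], ...]. A call has 1 to 12 rows; each row shifts and turns the commanded pose from where the row before left it, along the tool's axes as they then stand; what a row does not reach is not made up. A row lasts 1/8 s, in which the tool goes at most 62.5 mm and 10.7 degrees, less where a joint would pass 70% of its speed; a pose out of reach is approached as far as the arm can. A call with a number of a shift or a turn outside -1 to 1 is refused whole. A call with a gripper value outside its range is refused whole. The fingers move at their own pace and stop on an object; "force" is the grip in N (left out, the last holds). Time passes only in rows, so rows that do not move let the fingers close. It gives the time, the measured TCP pose, the force and the opening at its end, in the units of the state.
- ctrl.get_state(): the state, without advancing time (a new reading comes with each control period).
- eyes.camera(name): name is "scene" or "top" or "wrist"; returns the picture (384x512x3 uint8, blue, green, red); there is no depth.
- eyes.camera_params(name): a dict with "fx", "fy", "cx", "cy" (pixels), "R" (3x3) and "t" (3): a world point X has camera coordinates R X + t; the wrist camera has in their place "hand_eye" (4x4, takes a point from camera to tool coordinates, whose origin is the TCP and whose axes are the tool frame's). Camera axes: x right, y down, z forward; pixel columns grow to the right and rows downward; lengths in m; the calibration is good to about 2 mm. A picture is of the moment at which its call begins: read the wrist's pose just before it. camera_params takes no time and is no camera call.
- order.job_done(): hands the job in, once; it reports no verdict.
The state is a dict: "clock": time; "q": joint angles; "joint_velocities": joint speeds; "tau": joint torques, N m; "tool_pos": TCP position; "tcp_rot": TCP orientation; "ft_force": force on the tool from outside, world axes, zero at the start; "moment": the same for the moment, N m; "width": finger opening in m.
Only numpy, scipy, OpenCV 4.12 (cv2) and the standard library are available. Lean on these libraries where they do the work, as an engineer would, in place of code of your own. Each camera call takes 0.05 s, during which the arm holds its last target.

## Working session

There is one attempt and no reset: what is moved stays moved. The work goes in short steps, Python scripts to look and compute and a tool call to move; the robot and the scene stay as the last step left them, time stands still between calls to the robot, and variables do not carry over. Pictures are saved under pics/ and viewed, and the job is handed in when it is done.

Besides the shell and the picture viewer there is one more tool, called after "Emit:" by a JSON object that holds its "op" and its "data". apply_moves: Moves the arm, as the interface text tells. Its arguments: {"type":"object","properties":{"targets":{"type":"array","items":{"type":"array"}},"force":{"type":"number"}},"required":["targets"]}

```bash
mkdir -p pics; ls
python3 - <<'E'
from rig import ctrl,eyes,order
import cv2,numpy as np
np.set_printoptions(precision=4,suppress=True)
s=ctrl.get_state();print(s)
for n in("scene","top","wrist"):
    im=eyes.camera(n);cv2.imwrite(f"pics/{n}0.png",im);print(n,eyes.camera_params(n))
E
```

```text
pics
{'clock': 0.0, 'q': array([-1.3897,  0.7071, -0.0277,  1.485 ,  0.022 ,  0.9509, -0.0755]), 'joint_velocities': array([-0.0007,  0.0012, -0.001 , -0.0015, -0.0003, -0.0006, -0.0007]), 'tau': array([ -0.    , -88.322 ,   1.2345, -23.6173,   0.0169,   0.0065,
         0.    ]), 'tool_pos': array([0.127 , 0.5606, 0.2498]), 'tcp_rot': array([ 0.7813,  0.6241, -0.0004,  0.0003]), 'ft_force': array([0.1391, 0.4112, 0.6621]), 'moment': array([-0.0542, -0.0422, -0.0102]), 'width': 0.08537456173266843}
scene {'fx': 472.4260559801001, 'fy': 472.4260559801001, 'cx': 263.0013971852183, 'cy': 196.90995948243832, 'R': array([[ 0.7641, -0.6449,  0.0145],
       [-0.4801, -0.5836, -0.6549],
       [ 0.4308,  0.4935, -0.7556]]), 't': array([-0.2652,  0.3169,  1.4122])}
top {'fx': 467.2144216511657, 'fy': 467.2144216511657, 'cx': 260.5933319519767, 'cy': 192.78577269593438, 'R': array([[ 0.0241, -0.9997, -0.0099],
       [-0.9822, -0.0218, -0.1865],
       [ 0.1863,  0.0142, -0.9824]]), 't': array([0.0755, 0.4277, 1.5468])}
wrist {'fx': 278.6876090972965, 'fy': 278.6876090972965, 'cx': 254.31979197136272, 'cy': 190.79261367521408, 'hand_eye': array([[ 1.    ,  0.0008,  0.001 , -0.0005],
       [-0.0011,  0.9602,  0.2794, -0.0712],
       [-0.0008, -0.2794,  0.9602, -0.1243],
       [ 0.    ,  0.    ,  0.    ,  1.    ]])}
```

View pics/scene0.png

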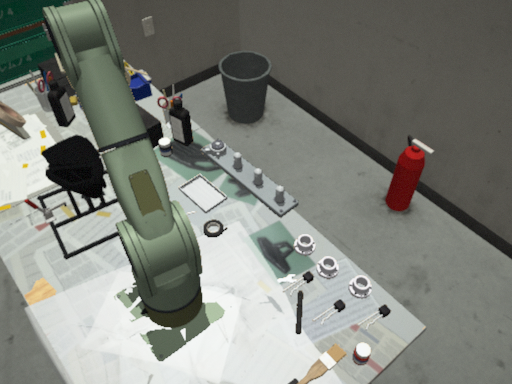

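View pics/top0.png

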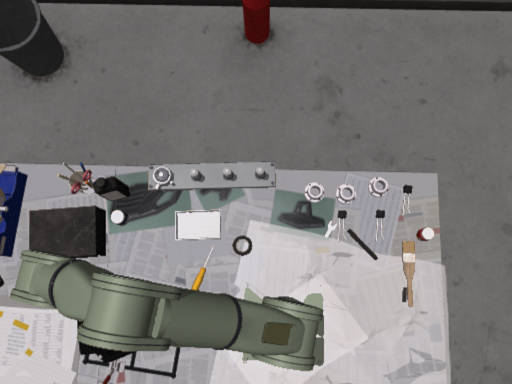

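View pics/wrist0.png

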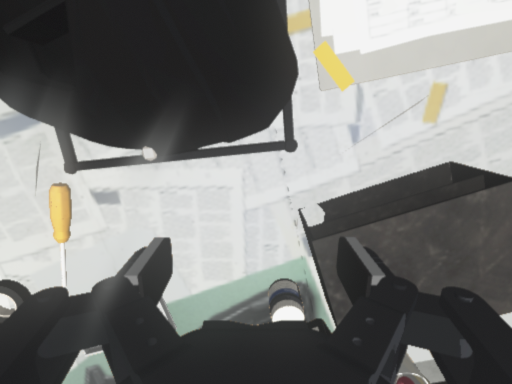

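The pictures show three hubs (top view near (314,192), (346,193), (379,186)), three clips (black blocks near (342,214), (380,214), (407,188)), the jig at (148–275,165–188) and the ring at (162,176).

```bash
cat > h.py <<'E'
from rig import ctrl,eyes,order
import cv2,numpy as np
from scipy.spatial.transform import Rotation as Ro
np.set_printoptions(precision=4,suppress=True)
def ray(P,u,v):
    d=np.array([(u-P['cx'])/P['fx'],(v-P['cy'])/P['fy'],1.]); R=np.array(P['R']);t=np.array(P['t'])
    return -R.T@t, R.T@d
def P(n,s=None):
    p=eyes.camera_params(n)
    if n=='wrist':
        T=np.eye(4);T[:3,:3]=Ro.from_quat(s['tcp_rot']).as_matrix();T[:3,3]=s['tool_pos']
        C=T@np.array(p['hand_eye']);p['R']=C[:3,:3].T;p['t']=-C[:3,:3].T@C[:3,3]
    return p
def onz(p,u,v,z):
    o,d=ray(p,u,v);return o+d*(z-o[2])/d[2]
def proj(p,X):
    c=np.array(p['R'])@np.asarray(X,float)+p['t'];return np.array([p['cx']+p['fx']*c[0]/c[2],p['cy']+p['fy']*c[1]/c[2]])
def tri(obs):
    A=np.zeros((3,3));b=np.zeros(3);L=[]
    for p,u,v in obs:
        o,d=ray(p,u,v);d=d/np.linalg.norm(d);M=np.eye(3)-np.outer(d,d);A+=M;b+=M@o;L.append((o,M))
    x=np.linalg.solve(A,b);return x,[np.linalg.norm(M@(x-o)) for o,M in L]
def und(p):return p
def tool(s,X):
    "offset of world point X in tool axes mm"
    return Ro.from_quat(s['tcp_rot']).inv().apply(np.array(X)-s['tool_pos'])*1000
E
python3 - <<'E'
import cv2
im=cv2.imread('pics/top0.png');
cv2.imwrite('pics/topA.png',cv2.resize(im[150:250,135:285],None,fx=5,fy=5,interpolation=cv2.INTER_CUBIC))
cv2.imwrite('pics/topB.png',cv2.resize(im[165:265,295:445],None,fx=5,fy=5,interpolation=cv2.INTER_CUBIC))
im=cv2.imread('pics/scene0.png');
cv2.imwrite('pics/scA.png',cv2.resize(im[125:225,170:320],None,fx=5,fy=5,interpolation=cv2.INTER_CUBIC))
cv2.imwrite('pics/scB.png',cv2.resize(im[230:335,270:420],None,fx=5,fy=5,interpolation=cv2.INTER_CUBIC))
E
```

```text
(no output)
```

View pics/topA.png

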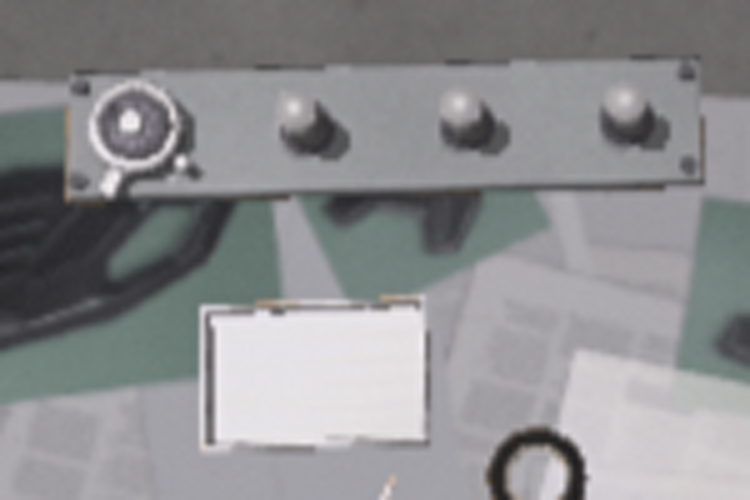

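View pics/topB.png

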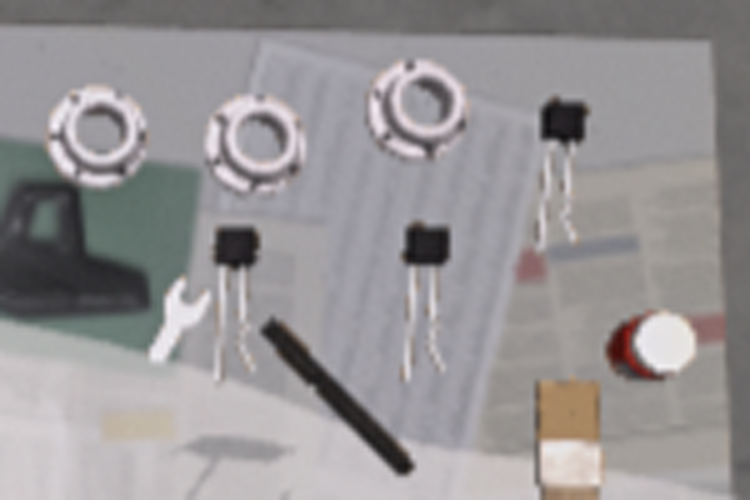

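View pics/scA.png

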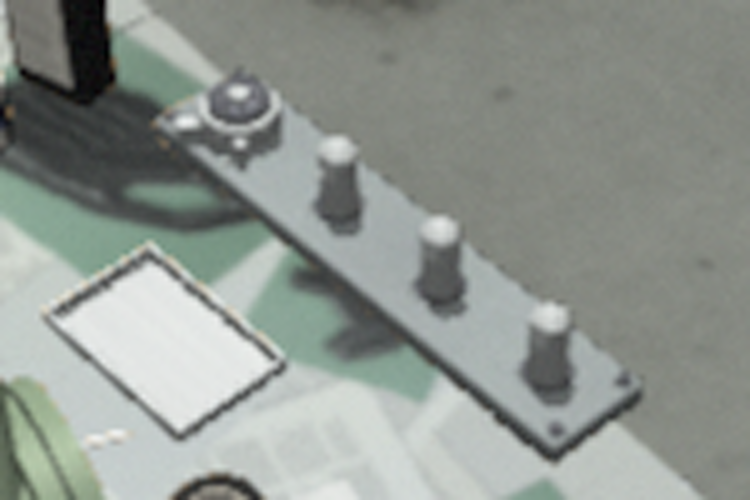

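View pics/scB.png

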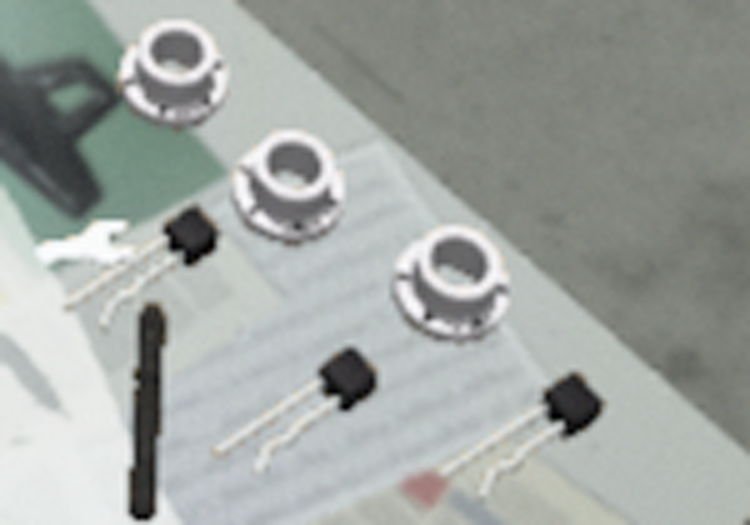

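Run:
```python
from h import *
T=P('top');S=P('scene')
tA=lambda u,v:(T,135+u/5,150+v/5); tB=lambda u,v:(T,295+u/5,165+v/5)
sA=lambda u,v:(S,170+u/5,125+v/5); sB=lambda u,v:(S,270+u/5,230+v/5)
pairs={'sp2':(tA(296,103),sA(338,147)),'sp1':(tA(458,101),sA(440,227)),'sp0':(tA(622,98),sA(550,317)),
'stubtop':(tA(128,118),sA(239,93)),'ringtop':(tA(133,124),sA(240,105)),
'hubA':(tB(100,130),sB(178,50)),'hubB':(tB(260,138),sB(295,162)),'hubC':(tB(422,100),sB(459,258)),
'clipA':(tB(236,243),sB(190,232)),'clipB':(tB(427,243),sB(350,376)),'clipC':(tB(564,119),sB(573,402)),
'lug':(tA(112,180),sA(184,122)),'post':(tA(182,160),sA(240,146)),
'trayTL':(tA(203,306),sA(43,317)),'trayTR':(tA(424,296),sA(150,245)),'trayBR':(tA(428,442),sA(284,364))}
for k,(a,b) in pairs.items():
    x,e=tri([a,b]);print(k,x,np.array(e)*1000)
for uv in [(68,200),(703,183),(697,58),(72,72)]: print('beam corner',onz(*tA(*uv),0.03))
# bottle
for uv in [(18,68),(78,105),(110,88)]: print('bottle base',onz(*sA(*uv),0))
```

```text
sp2 [0.4863 0.308  0.0878] [0.9279 0.9279]
sp1 [0.4909 0.1996 0.0881] [0.0344 0.0344]
sp0 [0.4968 0.0904 0.0832] [0.4929 0.4929]
stubtop [0.4812 0.4255 0.0594] [0.2822 0.2822]
ringtop [0.4799 0.4242 0.0487] [0.6887 0.6887]
hubA [ 0.4382 -0.1005  0.0396] [2.1862 2.1862]
hubB [ 0.4351 -0.209   0.0401] [2.2736 2.2736]
hubC [ 0.4641 -0.3198  0.0376] [2.0246 2.0246]
clipA [ 0.3645 -0.1949  0.0148] [0.0181 0.0181]
clipB [ 0.3686 -0.3261  0.014 ] [1.1807 1.1807]
clipC [ 0.457  -0.4221  0.015 ] [1.194 1.194]
lug [0.4395 0.4375 0.0459] [1.2219 1.2219]
post [0.4553 0.39   0.0463] [0.0958 0.0958]
trayTL [ 0.3282  0.4055 -0.0514] [44.3926 44.3926]
trayTR [0.3116 0.2216 0.1841] [35.8636 35.8636]
trayBR [0.2967 0.1893 0.0873] [39.2106 39.2106]
beam corner [0.4291 0.4702 0.03  ]
beam corner [0.4506 0.0346 0.03  ]
beam corner [0.5388 0.0404 0.03  ]
beam corner [0.5195 0.4736 0.03  ]
bottle base [0.3983 0.6145 0.    ]
bottle base [0.411  0.5483 0.    ]
bottle base [0.4417 0.5487 0.    ]
```

Emit:
{"op": "apply_moves", "data": {"targets": [[1,[-0.15,1,0],[0,0,0]],[1,[-0.15,1,0],[0,0,0]],[1,[-0.15,1,0],[0,0,0]],[1,[-0.15,1,0],[0,0,0]],[1,[-0.15,1,0],[0,0,0]],[1,[-0.15,1,0],[0,0,0]],[1,[-0.15,1,0],[0,0,0]],[1,[-0.15,1,0],[0,0,0]],[1,[-0.15,1,0],[0,0,0]],[1,[-0.15,1,0],[0,0,0]],[1,[-0.15,1,0],[0,0,0]],[1,[-0.15,1,0],[0,0,0]]]}}

```text
clock: 1.65
tool_pos: [0.4104, 0.4502, 0.2501]
tcp_rot: [0.781, 0.624, -0.0, 0.0]
ft_force: [-0.0, 0.7, 0.3]
width: 0.085
```

Emit:
{"op": "apply_moves", "data": {"targets": [[1,[-0.15,1,0],[0,0,0]],[1,[-0.15,1,0],[0,0,0]],[1,[-0.15,1,0],[0,0,0]],[1,[0,0,0],[0,0,-1]],[1,[0,0,0],[0,0,-1]],[1,[0,0,0],[0,0,-1]],[1,[0,0,0],[0,0,-1]],[1,[0,0,0],[0,0,0]],[1,[0,0,0],[0,0,0]]]}}

```text
clock: 2.78
tool_pos: [0.4803, 0.423, 0.2502]
tcp_rot: [0.635, 0.772, -0.0, -0.0]
ft_force: [0.2, 0.2, 0.6]
width: 0.0853
```

Run:
```python
from h import *
s=ctrl.get_state();print(s['clock'],s['tool_pos'],s['q'],s['ft_force']);
R=Ro.from_quat(s['tcp_rot']).as_matrix();print(R)
im=eyes.camera('wrist');cv2.imwrite('pics/w1.png',im)
p=P('wrist',s)
print(proj(p,[.481,.4245,.054]),proj(p,[.486,.308,.093]))
```

```text
2.775 [0.4803 0.423  0.2502] [-0.6895  0.8194 -0.1942  1.2125  0.157   1.1243  0.8732] [0.1915 0.2168 0.5509]
[[-0.1924  0.9813 -0.0002]
 [ 0.9813  0.1924 -0.0003]
 [-0.0002 -0.0003 -1.    ]]
[255.5027 173.6697] [143.1883 165.2458]
```

View pics/w1.png

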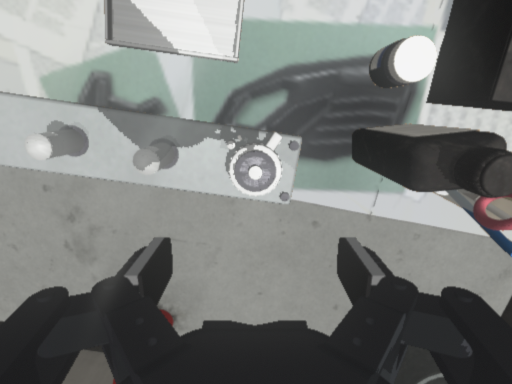

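The wrist view shows the ring at about (255,170), its lug at (274,141), and the bottle at right, starting at column 355. I'll refine the ring centre.

Run:
```python
from h import *
s=ctrl.get_state();p=P('wrist',s)
im=cv2.imread('pics/w1.png');c=cv2.resize(im[110:220,200:320],None,fx=5,fy=5,interpolation=cv2.INTER_CUBIC);cv2.imwrite('pics/w1c.png',c)
g=cv2.cvtColor(im,cv2.COLOR_BGR2GRAY)
m=((g>215).astype(np.uint8))[120:210,205:310]
ys,xs=np.nonzero(m);k=(np.hypot(xs+205-255,ys+120-171)>17)&(np.hypot(xs+205-255,ys+120-171)<30)
pts=np.c_[xs[k]+205,ys[k]+120].astype(np.float32)
print(len(pts),cv2.fitEllipse(pts))
(cx,cy),_,_=cv2.fitEllipse(pts)
print(onz(p,cx,cy,.054), onz(p,255.5,173,.065))
for u,v in [(274,141),(150,159),(40,147)]: print(onz(p,u,v,.05),onz(p,u,v,.09))
```

```text
544 ((255.06362915039062, 169.9163055419922), (47.54490661621094, 48.05284118652344), 47.82551956176758)
[0.4767 0.4231 0.054 ] [0.4779 0.4238 0.065 ]
[0.44   0.4381 0.05  ] [0.4363 0.4345 0.09  ]
[0.4886 0.2998 0.05  ] [0.479  0.3132 0.09  ]
[0.4993 0.1734 0.05  ] [0.4884 0.2024 0.09  ]
```

View pics/w1c.png

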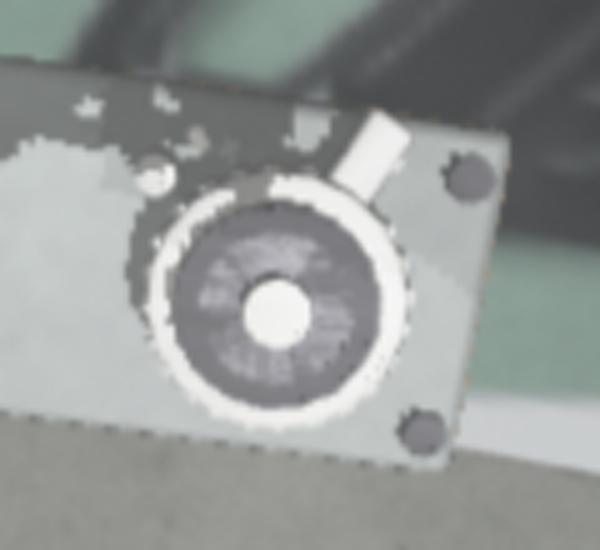

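Emit:
{"op": "apply_moves", "data": {"targets": [[1,[0.04,-0.09,1],[0,0,0]],[1,[0,0,1],[0,0,0]],[1,[0,0,1],[0,0,0]],[1,[0,0,1],[0,0,0]],[1,[0,0,1],[0,0,0]],[1,[0,0,1],[0,0,0]],[1,[0,0,1],[0,0,0]],[1,[0,0,0.4],[0,0,0]],[1,[0,0,0.3],[0,0,0]],[1,[0,0,0.2],[0,0,0]],[1,[0,0,0],[0,0,0]]], "force": 60}}

```text
clock: 4.2
tool_pos: [0.478, 0.4236, 0.0529]
tcp_rot: [0.635, 0.773, 0.0, 0.0]
ft_force: [0.3, -0.3, 0.6]
width: 0.0854
```

Emit:
{"op": "apply_moves", "data": {"targets": [[-1,[0,0,0],[0,0,0]],[-1,[0,0,0],[0,0,0]],[-1,[0,0,0],[0,0,0]],[-1,[0,0,0],[0,0,0]],[-1,[0,0,0],[0,0,0]],[-1,[0,0,0],[0,0,0]]]}}

```text
clock: 4.95
tool_pos: [0.4782, 0.4232, 0.0538]
tcp_rot: [0.635, 0.773, 0.0, 0.0]
ft_force: [-2.8, -4.5, 15.7]
width: 0.0602
```

Run:
```python
from h import *
s=ctrl.get_state();print(s)
im=eyes.camera('wrist');cv2.imwrite('pics/w2.png',im)
```

```text
{'clock': 4.95, 'q': array([-0.704 ,  1.0597, -0.1581,  1.3941,  0.2149,  0.7045,  0.82  ]), 'joint_velocities': array([ 0.0001, -0.0007,  0.0015, -0.0019,  0.001 ,  0.0003, -0.0008]), 'tau': array([ -0.9869, -97.5537,  -2.4608, -18.7919,  -0.2617,  -1.9903,
        -0.027 ]), 'tool_pos': array([0.4782, 0.4232, 0.0538]), 'tcp_rot': array([0.6346, 0.7728, 0.    , 0.0004]), 'ft_force': array([-2.7731, -4.4928, 15.672 ]), 'moment': array([-1.4775,  0.5689, -0.0167]), 'width': 0.06024859091175433}
```

View pics/w2.png

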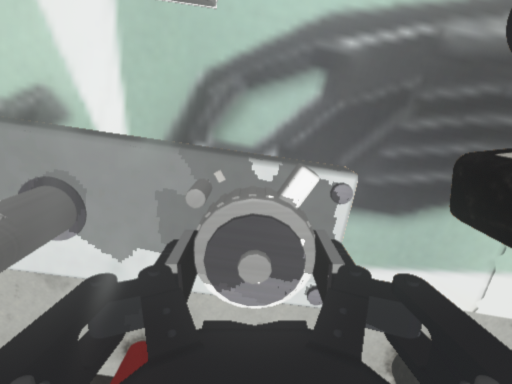

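The ring is gripped (62 mm class opening, ring centred between the pads at (255,245)), with the lug at (298,185) and the post at (197,193). I'll turn it now.

Emit:
{"op": "apply_moves", "data": {"targets": [[-1,[0,0,-0.05],[0,0,0]],[-1,[0,0,0],[0,0,-1]],[-1,[0,0,0],[0,0,-1]],[-1,[0,0,0],[0,0,-1]],[-1,[0,0,0],[0,0,-1]],[-1,[0,0,0],[0,0,-1]],[-1,[0,0,0],[0,0,-1]],[-1,[0,0,0],[0,0,-1]],[-1,[0,0,0],[0,0,-1]],[-1,[0,0,0],[0,0,-1]],[-1,[0,0,0],[0,0,0]],[-1,[0,0,0],[0,0,0]]]}}

```text
clock: 6.5
tool_pos: [0.4779, 0.4237, 0.054]
tcp_rot: [0.216, 0.976, 0.0, -0.0]
ft_force: [-0.5, 2.4, -5.2]
width: 0.0601
```

Run:
```python
from h import *
s=ctrl.get_state();print(s['q'],s['moment'],s['ft_force'],s['width'])
R=Ro.from_quat(s['tcp_rot']).as_matrix();print(np.degrees(np.arctan2(R[1,0],R[0,0])))
im=eyes.camera('wrist');cv2.imwrite('pics/w3.png',im)
```

```text
[-0.5981  1.08   -0.4005  1.3896  0.5132  0.7757  1.5295] [ 0.1815 -0.3106  0.0582] [-0.4927  2.3646 -5.2326] 0.060069741810662554
155.10687667723838
```

View pics/w3.png

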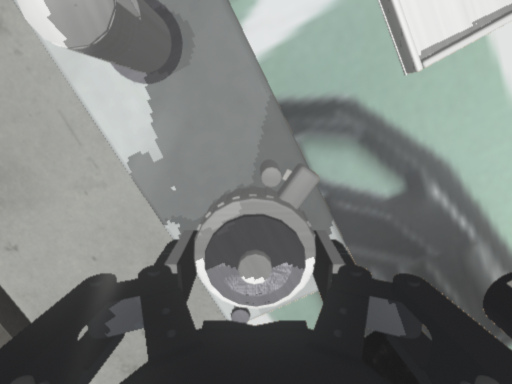

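The lug (300,188) is now nearly at the post (271,172). I'll continue turning to the stop.

Emit:
{"op": "apply_moves", "data": {"targets": [[-1,[0,0,0],[0,0,-1]],[-1,[0,0,0],[0,0,-0.7]],[-1,[0,0,0],[0,0,-0.3]],[-1,[0,0,0],[0,0,0]]]}}

```text
clock: 7.05
tool_pos: [0.4777, 0.4237, 0.0541]
tcp_rot: [0.112, 0.994, 0.0, -0.0]
ft_force: [-3.1, 0.7, -0.2]
width: 0.0597
```

Run:
```python
from h import *
s=ctrl.get_state();print(s['q'],s['moment'],s['ft_force'],s['width'])
R=Ro.from_quat(s['tcp_rot']).as_matrix();print(np.degrees(np.arctan2(R[1,0],R[0,0])))
im=eyes.camera('wrist');cv2.imwrite('pics/w4.png',cv2.resize(im[110:310,160:360],None,fx=3,fy=3))
```

```text
[-0.5756  1.0874 -0.4537  1.3888  0.5729  0.7975  1.6959] [0.223  0.68   0.1109] [-3.1152  0.7417 -0.165 ] 0.05973265842106979
167.17428445851235
```

View pics/w4.png

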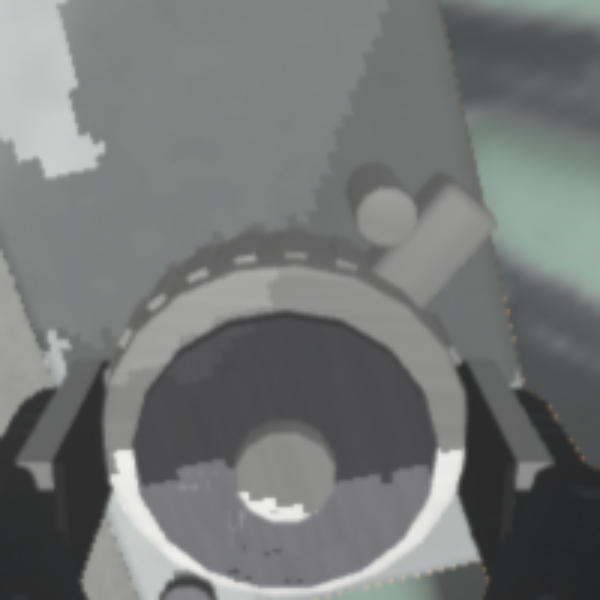

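The lug is almost touching the post; I'll press on until the moment rises.

Emit:
{"op": "apply_moves", "data": {"targets": [[-1,[0,0,0],[0,0,-0.5]],[-1,[0,0,0],[0,0,-0.4]],[-1,[0,0,0],[0,0,0]]]}}

```text
clock: 7.48
tool_pos: [0.4779, 0.4256, 0.0543]
tcp_rot: [0.065, 0.998, 0.002, 0.0]
ft_force: [1.7, 13.9, -8.1]
width: 0.0597
```

Run:
```python
from h import *
s=ctrl.get_state();print(s['q'],s['moment'],s['ft_force'],s['width'])
R=Ro.from_quat(s['tcp_rot']).as_matrix();print(np.degrees(np.arctan2(R[1,0],R[0,0])))
im=eyes.camera('wrist');cv2.imwrite('pics/w5.png',cv2.resize(im[110:310,160:360],None,fx=3,fy=3))
```

```text
[-0.5663  1.0915 -0.4783  1.3866  0.5981  0.805   1.7709] [ 3.027  -0.2533 -0.9749] [ 1.6526 13.9442 -8.0542] 0.059689249058922894
172.5492187650314
```

View pics/w5.png

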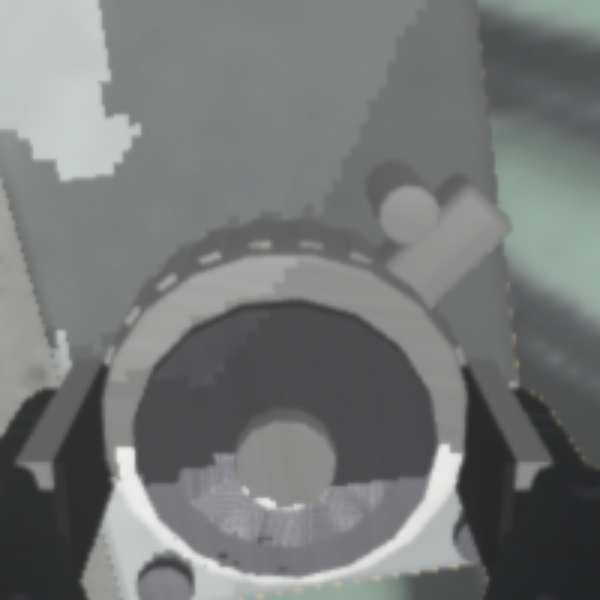

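The lug touches the post and the moment rose to −0.97 N·m, so the ring is at its end stop. Next: release, rise, square the tool to the beam, and go over the spindles.

Emit:
{"op": "apply_moves", "data": {"targets": [[1,[0,0,0],[0,0,0]],[1,[0,0,0],[0,0,0]],[1,[0,0,0],[0,0,0]],[1,[0,0,0],[0,0,0]],[1,[0,0,-1],[0,0,0]],[1,[0,0,-1],[0,0,0]],[1,[0,0,-1],[0,0,0]],[1,[0,0,-1],[0,0,1]],[1,[0,0,-1],[0,0,1]],[1,[0,0,-1],[0,0,1]],[1,[0,0,-1],[0,0,1]],[1,[0,0,-1],[0,0,1]]]}}

```text
clock: 9.02
tool_pos: [0.4779, 0.4235, 0.2549]
tcp_rot: [0.322, 0.947, -0.0, -0.0]
ft_force: [0.1, 0.2, -1.0]
width: 0.085
```

Run:
```python
from h import *
s=ctrl.get_state();print(s['clock'],s['tool_pos'])
im=eyes.camera('wrist');cv2.imwrite('pics/w6.png',im)
```

```text
9.025 [0.4779 0.4235 0.2549]
```

Emit:
{"op": "apply_moves", "data": {"targets": [[1,[0,0,0],[0,0,1]],[1,[0,0,0],[0,0,1]],[1,[0,0,0],[0,0,1]],[1,[0,0,0],[0,0,1]],[1,[0,0,0],[0,0,1]],[1,[0,0,0],[0,0,1]],[1,[0,0,0],[0,0,1]],[1,[0,0,0],[0,0,1]],[1,[0,0,0],[0,0,0.3]],[1,[-1,0,0],[0,0,0]],[1,[-1,0,0],[0,0,0]],[1,[-1,0,0],[0,0,0]]]}}

```text
clock: 10.58
tool_pos: [0.4816, 0.3478, 0.254]
tcp_rot: [0.689, 0.725, -0.0, 0.0]
ft_force: [-0.3, 0.3, -0.3]
width: 0.0851
```

Emit:
{"op": "apply_moves", "data": {"targets": [[1,[-1,-1,0],[0,0,0]],[1,[-1,-1,0],[0,0,0]],[1,[-1,0,0],[0,0,0]],[1,[-1,0,0],[0,0,0]],[1,[-1,0,0],[0,0,0]],[1,[-1,0,0],[0,0,0]],[1,[0,0,0],[0,0,0]],[1,[0,0,0],[0,0,0]]]}}

```text
clock: 11.58
tool_pos: [0.4391, 0.197, 0.2541]
tcp_rot: [0.689, 0.725, 0.0, -0.0]
ft_force: [0.6, 0.8, 0.1]
width: 0.0856
```

Run:
```python
from h import *
s=ctrl.get_state();print(s['clock'],s['tool_pos'],s['q'],s['tcp_rot'])
im=eyes.camera('wrist');cv2.imwrite('pics/w7.png',cv2.resize(im,None,fx=1.5,fy=1.5,interpolation=cv2.INTER_CUBIC));np.save('w7.npy',im)
import pickle;pickle.dump(s,open('w7.pkl','wb'))
R=Ro.from_quat(s['tcp_rot']).as_matrix();print(np.degrees(np.arctan2(R[1,0],R[0,0])))
```

```text
11.575 [0.4391 0.197  0.2541] [-0.3493  0.5699 -0.2365  1.8053  0.1791  0.7869  0.9451] [ 0.6889  0.7248  0.0002 -0.0001]
92.91139633017211
```

View pics/w7.png

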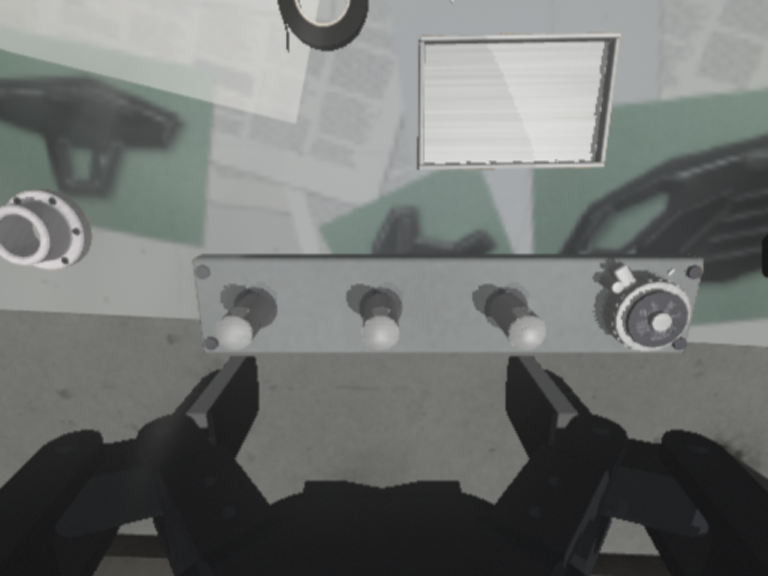

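View pics/w6.png

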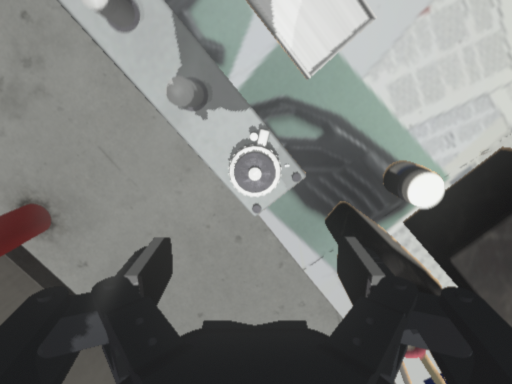

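The picture (scaled 1.5×) shows the beam square in view, with spindle tops at (234,335), (380,332), (527,331) and ring at (652,315); the lug is by the post. I'll measure the beam's edges and tops.

```bash
python3 - <<'E'
from h import *
import pickle
s=pickle.load(open('w7.pkl','rb'));im=np.load('w7.npy');p=P('wrist',s)
g=cv2.cvtColor(im,cv2.COLOR_BGR2GRAY)
# far edge (image bottom, v~234): subpixel gradient along columns
def edge(cols,v0,v1):
    out=[]
    for c in cols:
        pr=cv2.GaussianBlur(g[v0:v1,c-2:c+3].astype(float).mean(1)[:,None],(1,5),0)[:,0]
        d=np.abs(np.diff(pr));i=d.argmax()
        if 0<i<len(d)-1:
            a,b,cc=d[i-1:i+2];i=i+.5*(a-cc)/(a-2*b+cc)
        out.append((c,v0+i+.5))
    return np.array(out)
def fit(e):
    for _ in range(4):
        k=np.polyfit(e[:,0],e[:,1],1);r=e[:,1]-np.polyval(k,e[:,0]);e=e[np.abs(r)<max(2*np.median(np.abs(r)),.3)]
    return k,len(e)
for nm,v0,v1,z in (('far',226,243,.03),('near',163,180,.03)):
    e=edge(range(145,450,6),v0,v1);k,n=fit(e)
    A=onz(p,150,np.polyval(k,150),z);B=onz(p,440,np.polyval(k,440),z)
    print(nm,n,k,A,B,'yaw',np.degrees(np.arctan2(-(B-A)[0],(B-A)[1])))
for c in [(234,333),(380,332),(527,331)]:
    u,v=c[0]/1.5,c[1]/1.5
    print(onz(p,u,v,.093))
    crop=im[int(v)-22:int(v)+18,int(u)-20:int(u)+20]
    cv2.imwrite(f'pics/sp{c[0]}.png',cv2.resize(crop,None,fx=10,fy=10,interpolation=cv2.INTER_NEAREST))
print('pred ring',proj(p,[.4777,.4234,.054])*1.5)
for yaw in (2.6,2.9):
    y=np.radians(yaw);
    for d in (0,-115,-225,-335): 
        X=np.array([.4777,.4234,0])+np.array([-np.sin(y),np.cos(y),0])*d/1000
        print(yaw,d,X,proj(p,X+[0,0,.093])*1.5,proj(p,X+[0,0,.03])*1.5)
E
python3 - <<'E'
import cv2,numpy as np
cv2.imwrite('pics/spx.png',np.hstack([cv2.imread(f'pics/sp{c}.png') for c in(234,527)]))
E
```

```text
far 35 [ -0.0002 234.4887] [0.5386 0.0597 0.03  ] [0.5181 0.455  0.03  ] yaw 2.956032502475263
near 42 [  0.0141 166.7723] [0.4471 0.0645 0.03  ] [0.4333 0.4346 0.03  ] yaw 2.136107687923324
[0.4923 0.0912 0.093 ]
[0.486  0.1983 0.093 ]
[0.4797 0.3061 0.093 ]
pred ring [652.4342 317.5405]
2.6 0 [0.4777 0.4234 0.    ] [685.4001 336.1404] [635.4751 307.9719]
2.6 -115 [0.4829 0.3085 0.    ] [529.6125 335.2624] [505.2193 307.2132]
2.6 -225 [0.4879 0.1986 0.    ] [380.2914 334.4208] [380.4125 306.4863]
2.6 -335 [0.4929 0.0887 0.    ] [230.6693 333.5775] [255.3954 305.7582]
2.9 0 [0.4777 0.4234 0.    ] [685.4001 336.1404] [635.4751 307.9719]
2.9 -115 [0.4835 0.3085 0.    ] [529.5283 336.0199] [505.1602 307.8593]
2.9 -225 [0.4891 0.1987 0.    ] [380.2864 335.9045] [380.4082 307.7515]
2.9 -335 [0.4946 0.0888 0.    ] [230.9003 335.789 ] [255.5556 307.6436]
```

View pics/spx.png

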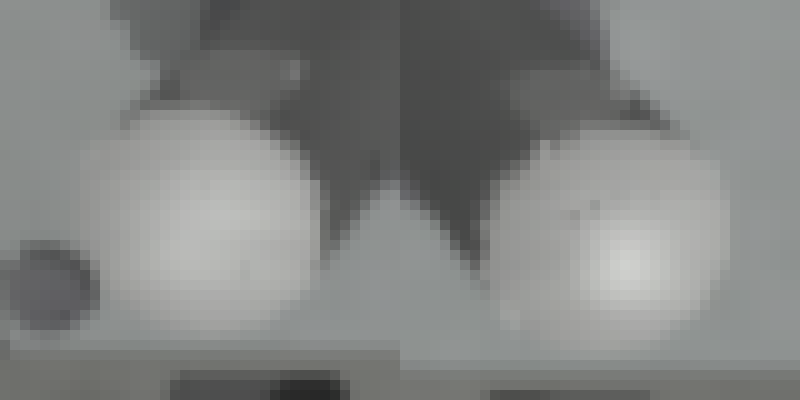

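Spindle feet estimated from the gripped ring centre plus beam yaw (≈2.85°, several cues agree within 0.3°): sp0 (.4945,.0889), sp1 (.489,.1987), sp2 (.4834,.3085). On to the hubs and clips.

Emit:
{"op": "apply_moves", "data": {"targets": [[1,[-1,-1,0],[0,0,0]],[1,[-1,-1,0],[0,0,0]],[1,[-1,0,0],[0,0,0]],[1,[-1,0,0],[0,0,0]],[1,[-1,0,0],[0,0,0]],[1,[-1,0,0],[0,0,0]],[1,[-1,0,0],[0,0,0]],[1,[-1,0,0],[0,0,0]],[1,[-1,0,0],[0,0,0]],[1,[-1,0,0],[0,0,0]],[1,[-1,0,0],[0,0,0]],[1,[-1,0,0],[0,0,0]]]}}

```text
clock: 13.12
tool_pos: [0.4044, -0.1059, 0.2541]
tcp_rot: [0.689, 0.725, 0.0, 0.0]
ft_force: [0.3, -0.4, 0.2]
width: 0.0853
```

Emit:
{"op": "apply_moves", "data": {"targets": [[1,[-1,0,0],[0,0,0]],[1,[-1,0,0],[0,0,0]],[1,[-1,0,0],[0,0,0]],[1,[-1,0,0],[0,0,0]],[1,[-1,0,0],[0,0,0]],[1,[0,0,0],[0,0,0]],[1,[0,0,0],[0,0,0]]]}}

```text
clock: 14.0
tool_pos: [0.4105, -0.2296, 0.254]
tcp_rot: [0.689, 0.725, 0.0, -0.0]
ft_force: [0.3, -0.2, -0.6]
width: 0.0856
```

```bash
cat >> h.py <<'E'
import pickle
def shot(n):
    s=ctrl.get_state();im=eyes.camera('wrist');pickle.dump((s,im),open(n+'.pkl','wb'))
    cv2.imwrite(f'pics/{n}.png',cv2.resize(im,None,fx=1.5,fy=1.5,interpolation=cv2.INTER_CUBIC))
    R=Ro.from_quat(s['tcp_rot']).as_matrix();print(s['clock'],s['tool_pos'],'yaw',np.degrees(np.arctan2(R[1,0],R[0,0])),'F',s['ft_force'],'M',s['moment'],'w',s['width'],'q',s['q'])
    return s,im
E
python3 - <<'E'
from h import *
shot('h1')
E
```

```text
14.0 [ 0.4105 -0.2296  0.254 ] yaw 92.90817657296775 F [ 0.347  -0.1803 -0.5506] M [-0.0114 -0.0138  0.0316] w 0.08559178263376074 q [ 0.6244  0.5601 -0.307   1.8392  0.2305  0.7772  1.8178]
```

View pics/h1.png

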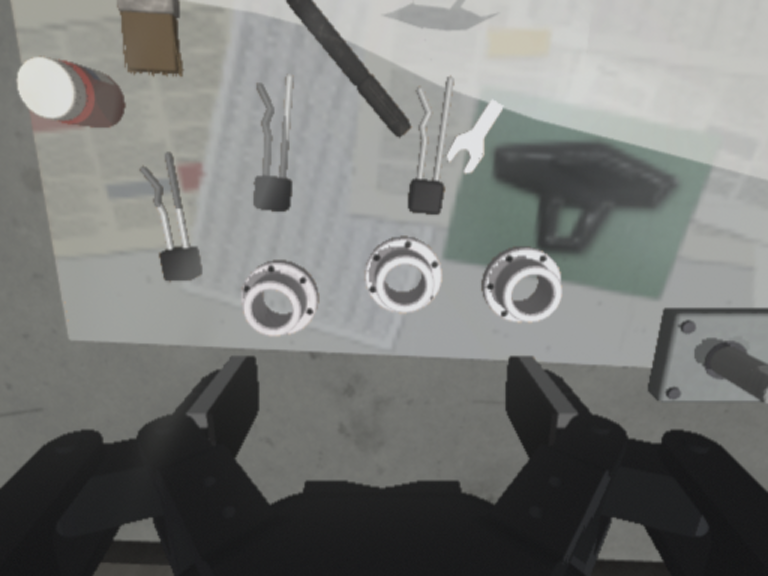

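The view (scaled 1.5×) shows the hubs flange down with bores at (529,293), (404,281), (272,305) and clip blocks at (426,196), (273,193), (181,263), legs towards the robot.

```bash
cat >> h.py <<'E'
def blockfind(im,p,uv,r=28,thr=60,z=.024):
    g=cv2.cvtColor(im,cv2.COLOR_BGR2GRAY);u,v=map(int,uv)
    m=np.zeros_like(g);m[v-r:v+r,u-r:u+r]=(g[v-r:v+r,u-r:u+r]<thr)*255
    n,l,st,c=cv2.connectedComponentsWithStats(m);i=l[v,u]
    if i==0:i=1+st[1:,4].argmax()
    cs,_=cv2.findContours((l==i).astype(np.uint8),cv2.RETR_EXTERNAL,cv2.CHAIN_APPROX_NONE)
    return cv2.minAreaRect(cs[0]),st[i]
E
python3 - <<'E'
from h import *
s,im=pickle.load(open('h1.pkl','rb'));p=P('wrist',s)
for c in [(529,293),(404,281),(272,305)]:
    u,v=c[0]/1.5,c[1]/1.5
    print('hub',onz(p,u,v,.04))
for c,t,b in [((426,196),(449,80),(436,180)),((273,193),(290,77),(282,177)),((181,263),(168,155),(186,248))]:
    r,st=blockfind(im,p,(c[0]/1.5,c[1]/1.5));
    print('clip',r,st, onz(p,*r[0],.018), 'straight leg',onz(p,t[0]/1.5,t[1]/1.5,.012),onz(p,b[0]/1.5,b[1]/1.5,.012))
cv2.imwrite('pics/h1a.png',cv2.resize(im[150:230,150:385],None,fx=3.4,fy=3.4,interpolation=cv2.INTER_CUBIC))
cv2.imwrite('pics/h1b.png',cv2.resize(im[40:190,85:315],None,fx=3.4,fy=3.4,interpolation=cv2.INTER_CUBIC))
E
```

```text
hub [ 0.4373 -0.1031  0.04  ]
hub [ 0.4322 -0.2096  0.04  ]
hub [ 0.4593 -0.3207  0.04  ]
clip ((276.1402587890625, 129.26219177246094), (9.037725448608398, 20.939868927001953), 20.2248592376709) [273 120  12  21  59] [ 0.3617 -0.2045  0.018 ] straight leg [ 0.2719 -0.1828  0.012 ] [ 0.3496 -0.1863  0.012 ]
clip ((190.14053344726562, 131.0872802734375), (7.179853916168213, 20.070953369140625), 22.380136489868164) [183 121  11  19 104] [ 0.3696 -0.3132  0.018 ] straight leg [ 0.2763 -0.3095  0.012 ] [ 0.3539 -0.317   0.012 ]
clip ((112.00001525878906, 169.00001525878906), (5.656853675842285, 14.142135620117188), 45.0) [107 166  13  11  46] [ 0.424  -0.4165  0.018 ] straight leg [ 0.341  -0.4119  0.012 ] [ 0.4195 -0.4031  0.012 ]
```

View pics/h1a.png

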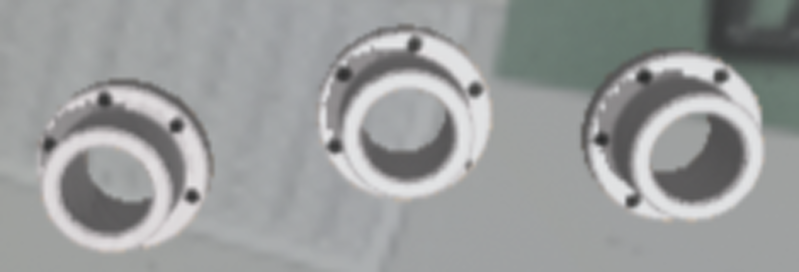

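View pics/h1b.png

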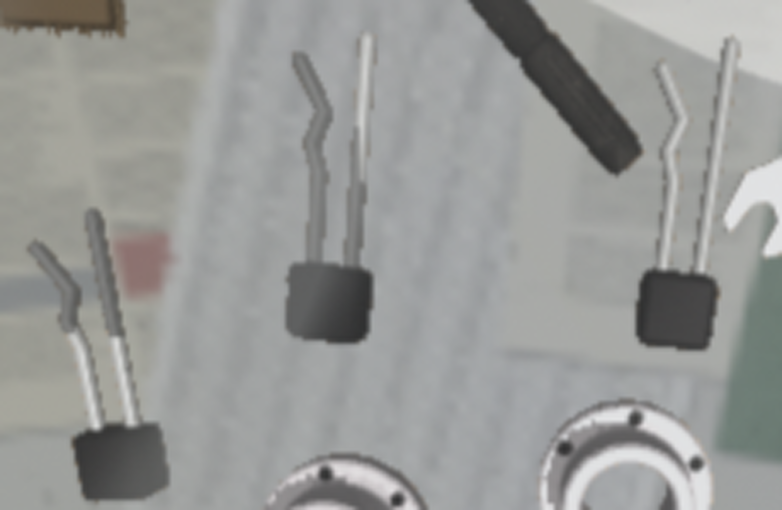

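Emit:
{"op": "apply_moves", "data": {"targets": [[1,[1,0.28,0.7],[0,0,0]],[1,[1,0.28,0.7],[0,0,0]],[1,[1,0.28,0.7],[0,0,0]],[1,[1,0.28,0.7],[0,0,0]],[1,[1,0.28,0.7],[0,0,0]],[1,[0.1,0.02,0.7],[0,0,0]],[1,[0,0,1],[0,0,0]],[1,[0,0,1],[0,0,0]],[1,[0,0,1],[0,0,0]],[1,[0,0,1],[0,0,0]],[1,[0,0,0.48],[0,0,0]],[1,[0,0,0],[0,0,0]]], "force": 50}}

```text
clock: 15.55
tool_pos: [0.4392, -0.101, 0.0369]
tcp_rot: [0.689, 0.725, -0.0, -0.0]
ft_force: [-0.3, 0.6, 0.3]
width: 0.0852
```

Emit:
{"op": "apply_moves", "data": {"targets": [[-1,[0,0,0],[0,0,0]],[-1,[0,0,0],[0,0,0]],[-1,[0,0,0],[0,0,0]],[-1,[0,0,0],[0,0,0]],[-1,[0,0,0],[0,0,0]],[-1,[0,0,0],[0,0,0]],[-1,[0,0,0],[0,0,0]]]}}

```text
clock: 16.42
tool_pos: [0.4397, -0.1015, 0.0381]
tcp_rot: [0.689, 0.724, 0.0, 0.001]
ft_force: [-2.1, 1.3, 21.0]
width: 0.0481
```

Run:
```python
from h import *
shot('h2')
```

```text
16.425 [ 0.4397 -0.1015  0.0381] yaw 92.83213494111338 F [-2.0661  1.3352 21.0149] M [0.3885 0.4013 0.03  ] w 0.0481296060776393 q [ 0.1797  0.9465 -0.0424  2.1015  0.3576  0.0988  1.4191]
```

View pics/h2.png

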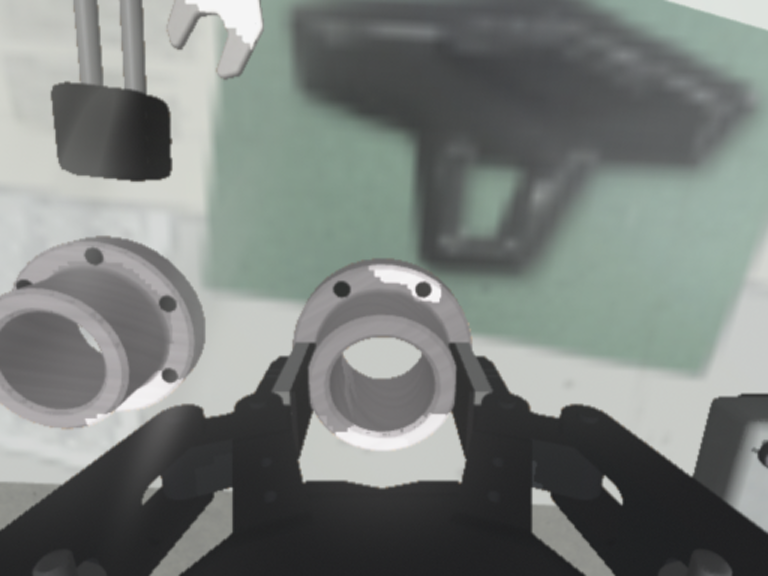

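The hub is held; boss top circle at (382,383) in the 1.5× picture. Working out its offset from the TCP.

Run:
```python
from h import *
s,im=pickle.load(open('h2.pkl','rb'));p=P('wrist',s)
# boss top outer: left 308,right 456, top 315,bottom 450
c=(382/1.5,382.5/1.5)
X=onz(p,*c,.040);print(X,tool(s,X))
print('hub B', onz(p,57/1.5,358/1.5,.04))
s1,im1=pickle.load(open('h1.pkl','rb'));p1=P('wrist',s1)
for c in [(355.3,196.2),(270,189.4),(181.5,205.6)]: print(onz(p1,*c,.04))
# two-view height check, hub A
print(tri([(p1,355.3,196.2),(P('top'),295+20,165+26)]))
# target
yaw=np.radians(2.85)
for n,X in (('sp0',[.4945,.0889]),('sp1',[.489,.1987]),('sp2',[.4834,.3085])):
    print(n,tool(s,[*X,.2]))
```

```text
[ 0.4368 -0.1017  0.04  ] [-0.0341 -2.8212 -1.8875]
hub B [ 0.4333 -0.2064  0.04  ]
[ 0.4383 -0.0995  0.04  ]
[ 0.4349 -0.2085  0.04  ]
[ 0.4623 -0.3206  0.04  ]
(array([ 0.4372, -0.0995,  0.0401]), [np.float64(0.001002664539095422), np.float64(0.0010026645390954262)])
sp0 [ 187.4327   64.4155 -161.8674]
sp1 [ 297.3703   64.3474 -161.9109]
sp2 [ 407.3129   64.1796 -161.9546]
```

Emit:
{"op": "apply_moves", "data": {"targets": [[-1,[0,0,-1],[0,0,0]],[-1,[0,0,-1],[0,0,0]],[-1,[0.75,0.264,-1],[0,0,0]],[-1,[0.75,0.264,-1],[0,0,0]],[-1,[0.75,0.264,-1],[0,0,0]],[-1,[0.75,0.264,0],[0,0,0]],[-1,[0.75,0.264,0],[0,0,0]],[-1,[0.75,0.264,0],[0,0,0]],[-1,[0.75,0.264,0],[0,0,0]],[-1,[0.75,0.264,0],[0,0,0]],[-1,[0.75,0.264,0],[0,0,0]],[-1,[0.75,0.264,0],[0,0,0]]], "force": 80}}

```text
clock: 17.98
tool_pos: [0.4961, 0.0897, 0.1623]
tcp_rot: [0.689, 0.724, -0.0, 0.0]
ft_force: [-0.2, -0.7, -1.0]
width: 0.0467
```

Emit:
{"op": "apply_moves", "data": {"targets": [[-1,[0,0,0],[0,0,0]],[-1,[0,0,0.6],[0,0,0]],[-1,[0,0,0.6],[0,0,0]],[-1,[0,0,0],[0,0,0]]]}}

```text
clock: 18.48
tool_pos: [0.4956, 0.0886, 0.1316]
tcp_rot: [0.69, 0.724, -0.001, -0.0]
ft_force: [-0.6, -0.7, -1.3]
width: 0.0464
```

Run:
```python
from h import *
s,im=shot('h3')
print(tool(s,[.4945,.0889,.03]))
```

```text
18.475 [0.4956 0.0886 0.1316] yaw 92.81164270590553 F [-0.6046 -0.6737 -1.3015] M [-0.0458  0.0078  0.037 ] w 0.0463974766847777 q [-0.1661  0.7905 -0.1351  1.8735  0.2045  0.4926  1.1774]
[  0.4403  -0.8948 101.5685]
```

View pics/h3.png

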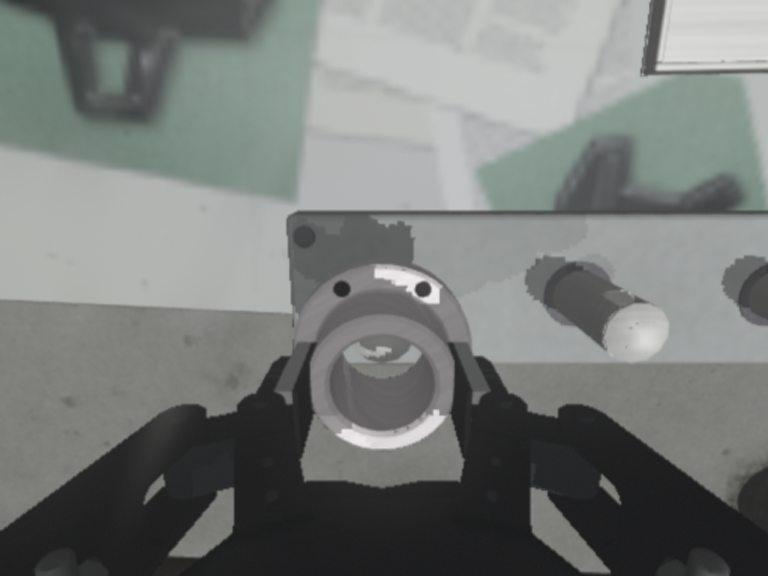

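Through the bore (380,350) the spindle's top shows centred in the column; I'll lower onto it.

Emit:
{"op": "apply_moves", "data": {"targets": [[-1,[0,0,0.3],[0,0,0]],[-1,[0,0,0.3],[0,0,0]],[-1,[0,0,0.2],[0,0,0]],[-1,[0,0,0],[0,0,0]]]}}

```text
clock: 19.02
tool_pos: [0.4958, 0.0891, 0.1117]
tcp_rot: [0.689, 0.724, -0.0, -0.0]
ft_force: [0.2, 0.1, -0.8]
width: 0.0466
```

Emit:
{"op": "apply_moves", "data": {"targets": [[-1,[0,0,0.4],[0,0,0]],[-1,[0,0,0.4],[0,0,0]],[-1,[0,0,0.4],[0,0,0]],[-1,[0,0,0.2],[0,0,0]],[-1,[0,0,0],[0,0,0]]]}}

```text
clock: 19.65
tool_pos: [0.4958, 0.089, 0.0767]
tcp_rot: [0.689, 0.724, -0.0, -0.0]
ft_force: [-0.8, -0.9, -1.1]
width: 0.0468
```

Emit:
{"op": "apply_moves", "data": {"targets": [[-1,[0,0,0.2],[0,0,0]],[-1,[0,0,0.12],[0,0,0]],[-1,[0,0,0.06],[0,0,0]],[-1,[0,0,0],[0,0,0]]]}}

```text
clock: 20.15
tool_pos: [0.496, 0.089, 0.0684]
tcp_rot: [0.689, 0.724, 0.0, 0.0]
ft_force: [-5.3, -0.7, 23.0]
width: 0.0465
```

Emit:
{"op": "apply_moves", "data": {"targets": [[1,[0,0,0],[0,0,0]],[1,[0,0,0],[0,0,0]],[1,[0,0,0],[0,0,0]],[1,[0,0,0],[0,0,0]],[1,[0,0,-1],[0,0,0]],[1,[0,0,-1],[0,0,0]],[1,[-0.3,0,-1],[0,0,0]],[1,[-1,0,-1],[0,0,0]],[1,[-1,0,-1],[0,0,0]],[1,[-1,0,0],[0,0,0]],[1,[0,0,0],[0,0,0]]]}}

```text
clock: 21.52
tool_pos: [0.5001, 0.0049, 0.1927]
tcp_rot: [0.69, 0.723, -0.0, 0.0]
ft_force: [-0.1, 0.5, -0.3]
width: 0.0851
```

Run:
```python
from h import *
s,im=shot('h4')
```

```text
21.525 [0.5001 0.0049 0.1927] yaw 92.68087883315546 F [-0.0866  0.5316 -0.2596] M [0.0466 0.0485 0.0578] w 0.08509749869580348 q [ 0.0357  0.6849 -0.1956  1.827   0.2062  0.6492  1.336 ]
```

View pics/h4.png

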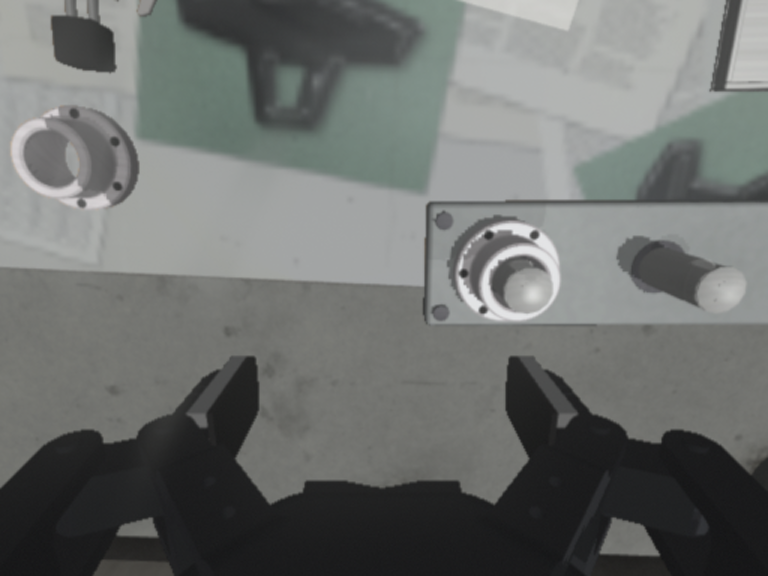

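Hub A is seated (contact at the expected height with 23 N; the spindle stands through the bore at (522,290)). On to hub B.

Emit:
{"op": "apply_moves", "data": {"targets": [[1,[-0.932,-0.329,0],[0,0,0]],[1,[-0.932,-0.329,0],[0,0,0]],[1,[-0.932,-0.329,0],[0,0,0]],[1,[-0.932,-0.329,0],[0,0,0]],[1,[-0.932,-0.329,0],[0,0,0]],[1,[-0.932,-0.329,0],[0,0,0]],[1,[-0.932,-0.329,0],[0,0,0]],[1,[-0.932,-0.329,0],[0,0,0]],[1,[-0.932,-0.329,0],[0,0,0]],[1,[0,0,1],[0,0,0]],[1,[0,0,1],[0,0,0]],[1,[0,0,0],[0,0,0]]], "force": 60}}

```text
clock: 23.08
tool_pos: [0.4363, -0.2054, 0.1415]
tcp_rot: [0.689, 0.725, -0.0, -0.001]
ft_force: [-0.6, 1.4, 0.7]
width: 0.0855
```

Run:
```python
from h import *
s,im=shot('h5')
```

```text
23.075 [ 0.4363 -0.2054  0.1415] yaw 92.90281765695016 F [-0.5508  1.4076  0.7211] M [0.0519 0.0581 0.0049] w 0.08554099907091357 q [ 0.4925  0.7563 -0.2112  1.9367  0.3142  0.4828  1.6787]
```

View pics/h5.png

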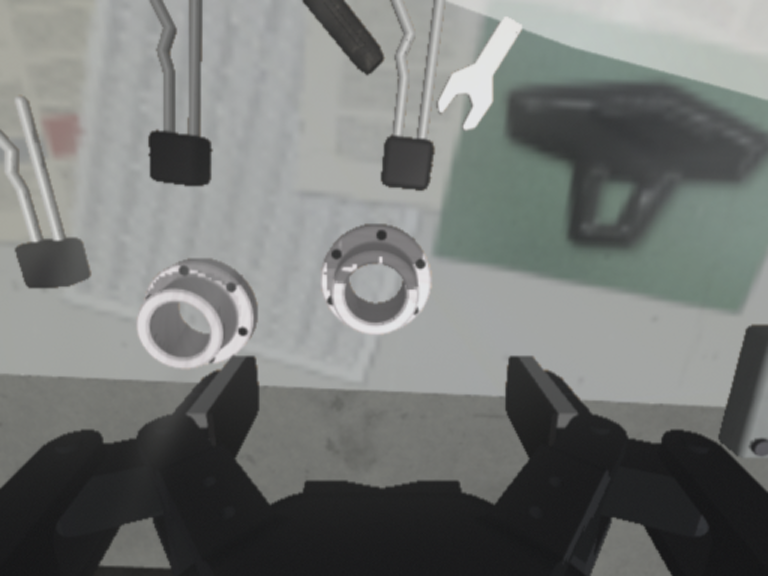

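Hub B's boss top is at (375,291) and hub C's at (180,328).

Run:
```python
from h import *
s,im=pickle.load(open('h5.pkl','rb'));p=P('wrist',s)
for c in [(375,291),(180,328)]:
    X=onz(p,c[0]/1.5,c[1]/1.5,.04);print(X,tool(s,X))
```

```text
[ 0.4336 -0.2092  0.04  ] [ -3.7946  -2.6772 101.5454]
[ 0.4617 -0.3209  0.04  ] [-116.7621   19.747   101.3428]
```

Emit:
{"op": "apply_moves", "data": {"targets": [[1,[-0.14,-0.06,0.8],[0,0,0]],[1,[0,0,1],[0,0,0]],[1,[0,0,1],[0,0,0]],[1,[0,0,1],[0,0,0]],[1,[0,0,0.38],[0,0,0]],[-1,[0,0,0],[0,0,0]],[-1,[0,0,0],[0,0,0]],[-1,[0,0,0],[0,0,0]],[-1,[0,0,0],[0,0,0]],[-1,[0,0,0],[0,0,0]],[-1,[0,0,0],[0,0,0]]]}}

```text
clock: 24.5
tool_pos: [0.4356, -0.2102, 0.0395]
tcp_rot: [0.689, 0.724, 0.0, 0.001]
ft_force: [-2.3, 2.0, 18.5]
width: 0.0474
```

Run:
```python
from h import *
s,im=shot('h6')
print(tool(s,[.489,.1987,.15]))
```

```text
24.5 [ 0.4356 -0.2102  0.0395] yaw 92.84164584641029 F [-2.2656  2.0033 18.5144] M [0.398  0.4842 0.1338] w 0.047403822849806376 q [ 0.437   0.9536 -0.0973  1.9878  0.3802  0.2157  1.6289]
[ 405.6428   73.7776 -110.7519]
```

View pics/h6.png

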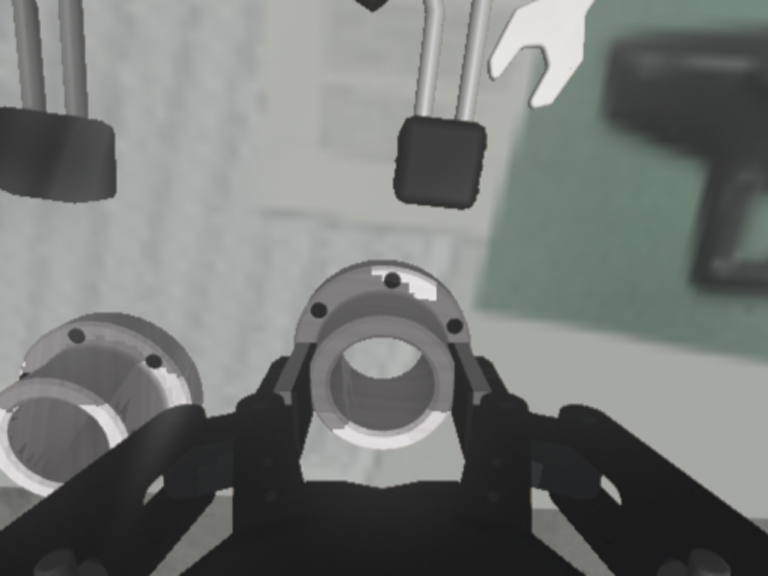

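Emit:
{"op": "apply_moves", "data": {"targets": [[-1,[0,0,-1],[0,0,0]],[-1,[0,0,-1],[0,0,0]],[-1,[1,0.2,-1],[0,0,0]],[-1,[1,0.2,-1],[0,0,0]],[-1,[1,0.2,-1],[0,0,0]],[-1,[1,0.2,0],[0,0,0]],[-1,[1,0.2,0],[0,0,0]],[-1,[1,0.2,0],[0,0,0]],[-1,[1,0.2,0],[0,0,0]],[-1,[1,0.2,0],[0,0,0]],[-1,[1,0.2,0],[0,0,0]],[-1,[1,0.2,0],[0,0,0]]], "force": 80}}

```text
clock: 26.05
tool_pos: [0.4728, 0.043, 0.1638]
tcp_rot: [0.689, 0.724, 0.0, 0.0]
ft_force: [0.8, -0.1, -2.9]
width: 0.0467
```

Emit:
{"op": "apply_moves", "data": {"targets": [[-1,[1,0.2,0],[0,0,0]],[-1,[1,0.2,0],[0,0,0]],[-1,[1,0.2,0],[0,0,0]],[-1,[1,0.2,0],[0,0,0]],[-1,[1,0.2,0],[0,0,0]],[-1,[1,0,0],[0,0,0]],[-1,[0.22,0,0],[0,0,0]],[-1,[0,0,0.6],[0,0,0]],[-1,[0,0,0.4],[0,0,0]],[-1,[0,0,0],[0,0,0]]]}}

```text
clock: 27.3
tool_pos: [0.4898, 0.1982, 0.1378]
tcp_rot: [0.69, 0.724, -0.001, -0.0]
ft_force: [0.3, -0.4, -2.4]
width: 0.0462
```

Run:
```python
from h import *
s,im=shot('h7')
print(tool(s,[.489,.1987,.0695]))
```

```text
27.3 [0.4898 0.1982 0.1378] yaw 92.80638991861184 F [ 0.2715 -0.4034 -2.3622] M [-0.0756  0.0133 -0.0461] w 0.04619546266504718 q [-0.3922  0.8035 -0.0983  1.7815  0.1328  0.5641  1.0468]
[ 0.5766 -0.7574 68.2828]
```

View pics/h7.png

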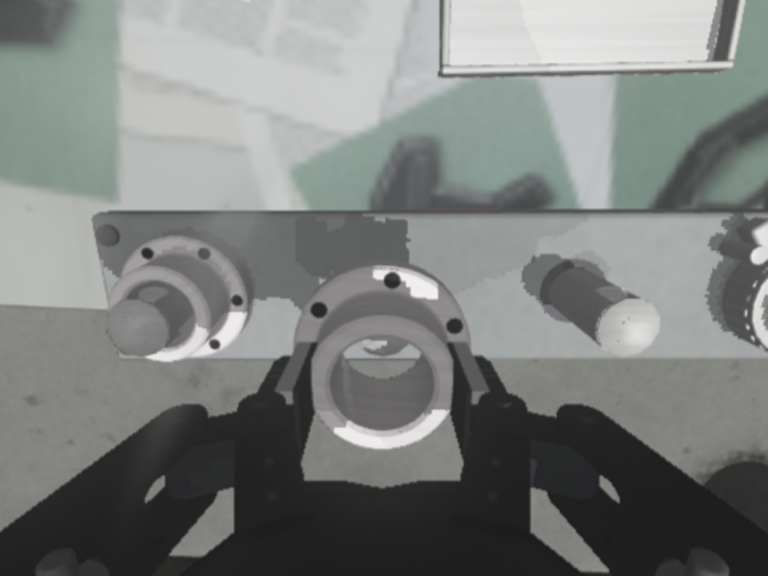

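Aligned as before; lowering.

Emit:
{"op": "apply_moves", "data": {"targets": [[-1,[0,0,0.4],[0,0,0]],[-1,[0,0,0.4],[0,0,0]],[-1,[0,0,0.2],[0,0,0]],[-1,[0,0,0],[0,0,0]]]}}

```text
clock: 27.85
tool_pos: [0.4899, 0.1986, 0.1126]
tcp_rot: [0.689, 0.724, -0.0, -0.0]
ft_force: [-0.1, 0.5, -1.2]
width: 0.0462
```

Emit:
{"op": "apply_moves", "data": {"targets": [[-1,[0,0,0.4],[0,0,0]],[-1,[0,0,0.4],[0,0,0]],[-1,[0,0,0.4],[0,0,0]],[-1,[0,0,0.3],[0,0,0]],[-1,[0,0,0.2],[0,0,0]],[-1,[0,0,0.06],[0,0,0]],[-1,[0,0,0],[0,0,0]]]}}

```text
clock: 28.72
tool_pos: [0.4899, 0.1987, 0.0697]
tcp_rot: [0.689, 0.724, 0.0, 0.0]
ft_force: [-5.3, -0.7, 17.6]
width: 0.0464
```

Emit:
{"op": "apply_moves", "data": {"targets": [[1,[0,0,0],[0,0,0]],[1,[0,0,0],[0,0,0]],[1,[0,0,0],[0,0,0]],[1,[0,0,0],[0,0,0]],[1,[0,0,-1],[0,0,0]],[1,[0,0,-1],[0,0,0]],[1,[0,0,-1],[0,0,0]],[1,[-1,0,-1],[0,0,0]],[1,[-1,0,0],[0,0,0]],[1,[-1,-0.1,0],[0,0,0]],[1,[-1,-0.2,0],[0,0,0]],[1,[-1,-0.2,0],[0,0,0]]], "force": 60}}

```text
clock: 30.22
tool_pos: [0.4836, 0.0724, 0.1691]
tcp_rot: [0.689, 0.724, -0.0, 0.0]
ft_force: [0.2, 0.9, 0.2]
width: 0.0853
```

Emit:
{"op": "apply_moves", "data": {"targets": [[1,[-1,-0.2,0],[0,0,0]],[1,[-1,-0.2,0],[0,0,0]],[1,[-1,-0.2,0],[0,0,0]],[1,[-1,-0.2,0],[0,0,0]],[1,[-1,-0.2,0],[0,0,0]],[1,[-1,-0.2,0],[0,0,0]],[1,[-1,-0.2,0],[0,0,0]],[1,[-1,-0.2,0],[0,0,0]],[1,[-1,0,0],[0,0,0]],[1,[-1,0,0],[0,0,0]],[1,[-1,0,0],[0,0,0]],[1,[-1,0,0],[0,0,0]]]}}

```text
clock: 31.72
tool_pos: [0.4586, -0.2292, 0.1691]
tcp_rot: [0.689, 0.724, -0.0, 0.0]
ft_force: [-0.1, 1.2, 0.1]
width: 0.0856
```

Emit:
{"op": "apply_moves", "data": {"targets": [[1,[-1,0,0],[0,0,0]],[1,[-1,0,0],[0,0,0]],[1,[-1,0,0],[0,0,0]],[1,[-0.7,0,0],[0,0,0]],[1,[0,0,0],[0,0,0]],[1,[0,0,0],[0,0,0]]]}}

```text
clock: 32.48
tool_pos: [0.4633, -0.32, 0.1691]
tcp_rot: [0.689, 0.725, 0.0, -0.0]
ft_force: [0.8, -0.3, -0.3]
width: 0.0853
```

Run:
```python
from h import *
s,im=shot('h8')
```

```text
32.475 [ 0.4633 -0.32    0.1691] yaw 92.86692753996947 F [ 0.8475 -0.2973 -0.3131] M [ 0.0778 -0.029  -0.0093] w 0.08534675540210168 q [ 0.6886  0.8028 -0.274   1.6255  0.288   0.7535  1.9038]
```

View pics/h8.png

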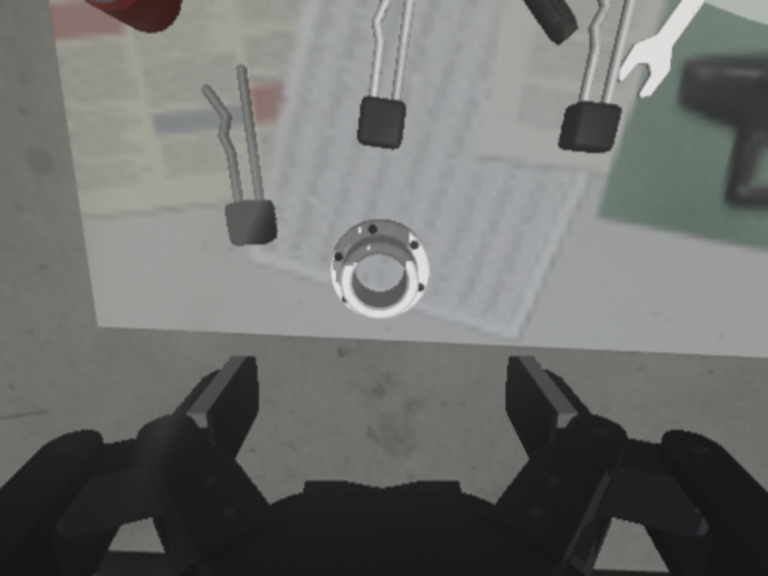

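Hub C's boss top at (380,280), clips undisturbed. Computing the offset.

Run:
```python
from h import *
s,im=pickle.load(open('h8.pkl','rb'));p=P('wrist',s)
X=onz(p,380/1.5,279.5/1.5,.04);print(X,tool(s,X))
for c in [(251,222),(382,122),(590,127)]:
    X=onz(p,c[0]/1.5,c[1]/1.5,.02);print(X)
```

```text
[ 0.4614 -0.3211  0.04  ] [ -1.0469  -1.8688 129.0803]
[ 0.4324 -0.4068  0.02  ]
[ 0.3672 -0.3246  0.02  ]
[ 0.3635 -0.1971  0.02  ]
```

Emit:
{"op": "apply_moves", "data": {"targets": [[1,[-0.04,-0.02,1],[0,0,0]],[1,[0,0,1],[0,0,0]],[1,[0,0,1],[0,0,0]],[1,[0,0,1],[0,0,0]],[1,[0,0,0.9],[0,0,0]],[1,[0,0,0.36],[0,0,0]],[-1,[0,0,0],[0,0,0]],[-1,[0,0,0],[0,0,0]],[-1,[0,0,0],[0,0,0]],[-1,[0,0,0],[0,0,0]],[-1,[0,0,0],[0,0,0]],[-1,[0,0,0],[0,0,0]]]}}

```text
clock: 34.02
tool_pos: [0.4631, -0.3218, 0.039]
tcp_rot: [0.689, 0.724, 0.0, 0.001]
ft_force: [-2.4, 3.0, 14.8]
width: 0.0471
```

Run:
```python
from h import *
s,im=shot('h9')
print(tool(s,[.4834,.3085,.165]))
```

```text
34.025 [ 0.4631 -0.3218  0.039 ] yaw 92.82090028200068 F [-2.3591  2.9597 14.7926] M [ 0.8647  0.6027 -0.1182] w 0.04710125377114864 q [ 0.6485  1.0084 -0.1912  1.6957  0.3621  0.4711  1.8404]
[ 628.4884   51.4467 -126.4264]
```

View pics/h9.png

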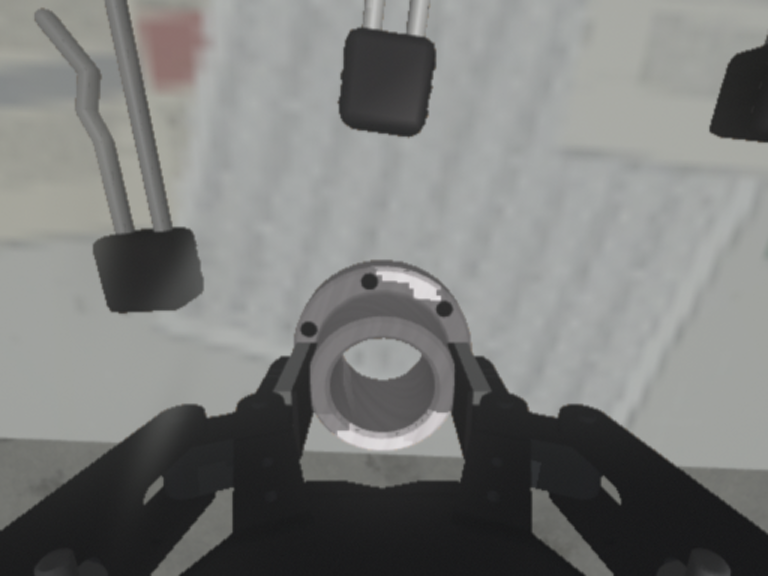

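Hub C is held centred at (382,383). Carrying it to spindle 2.

Emit:
{"op": "apply_moves", "data": {"targets": [[-1,[0,0,-1],[0,0,0]],[-1,[0,0,-1],[0,0,0]],[-1,[1,0.1,-1],[0,0,0]],[-1,[1,0.1,-1],[0,0,0]],[-1,[1,0.1,-1],[0,0,0]],[-1,[1,0.1,0],[0,0,0]],[-1,[1,0.1,0],[0,0,0]],[-1,[1,0.1,0],[0,0,0]],[-1,[1,0.1,0],[0,0,0]],[-1,[1,0.1,0],[0,0,0]],[-1,[1,0.1,0],[0,0,0]],[-1,[1,0.1,0],[0,0,0]]], "force": 80}}

```text
clock: 35.58
tool_pos: [0.4754, -0.0701, 0.1632]
tcp_rot: [0.689, 0.724, 0.0, 0.0]
ft_force: [0.6, 1.3, -1.9]
width: 0.0466
```

Emit:
{"op": "apply_moves", "data": {"targets": [[-1,[1,0.1,0],[0,0,0]],[-1,[1,0.1,0],[0,0,0]],[-1,[1,0.1,0],[0,0,0]],[-1,[1,0.1,0],[0,0,0]],[-1,[1,0.1,0],[0,0,0]],[-1,[1,0.1,0],[0,0,0]],[-1,[1,0.1,0],[0,0,0]],[-1,[1,0.1,0],[0,0,0]],[-1,[1,0.1,0],[0,0,0]],[-1,[1,0.1,0],[0,0,0]],[-1,[1,0.1,0],[0,0,0]],[-1,[1,0,0],[0,0,0]]]}}

```text
clock: 37.08
tool_pos: [0.488, 0.231, 0.1631]
tcp_rot: [0.689, 0.724, 0.0, 0.0]
ft_force: [0.6, -0.6, -2.3]
width: 0.0465
```

Emit:
{"op": "apply_moves", "data": {"targets": [[-1,[1,0,0],[0,0,0]],[-1,[1,0,0],[0,0,0]],[-1,[1,0,0],[0,0,0]],[-1,[0.14,0,0],[0,0,0]],[-1,[0,0,0.6],[0,0,0]],[-1,[0,0,0.4],[0,0,0]],[-1,[0,0,0],[0,0,0]]]}}

```text
clock: 37.95
tool_pos: [0.4839, 0.3078, 0.1366]
tcp_rot: [0.69, 0.724, -0.001, -0.0]
ft_force: [-0.7, -0.2, -2.6]
width: 0.0464
```

Run:
```python
from h import *
s,im=shot('h10')
print(tool(s,[.4834,.3085,.069]))
```

```text
37.95 [0.4839 0.3078 0.1366] yaw 92.7960533575847 F [-0.7069 -0.1603 -2.5742] M [ 0.0026 -0.0223  0.0236] w 0.04640962661167559 q [-0.5833  0.8557 -0.077   1.616   0.0933  0.6754  0.9128]
[ 0.8392 -0.3711 67.5608]
```

View pics/h10.png

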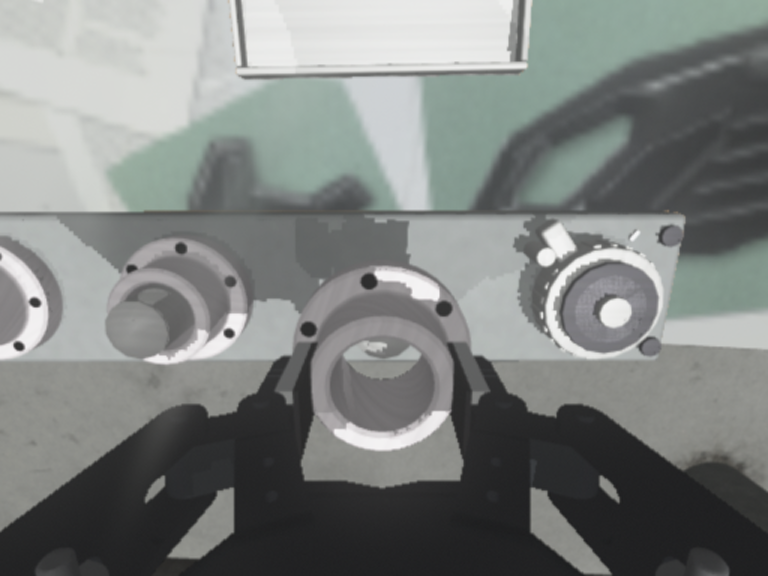

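Emit:
{"op": "apply_moves", "data": {"targets": [[-1,[0.02,0.02,0.4],[0,0,0]],[-1,[0,0,0.4],[0,0,0]],[-1,[0,0,0.2],[0,0,0]],[-1,[0,0,0],[0,0,0]]]}}

```text
clock: 38.5
tool_pos: [0.4845, 0.309, 0.1121]
tcp_rot: [0.689, 0.724, -0.0, -0.0]
ft_force: [0.1, -0.4, -2.7]
width: 0.0465
```

Emit:
{"op": "apply_moves", "data": {"targets": [[-1,[0,0,0.4],[0,0,0]],[-1,[0,0,0.4],[0,0,0]],[-1,[0,0,0.4],[0,0,0]],[-1,[0,0,0.3],[0,0,0]],[-1,[0,0,0.17],[0,0,0]],[-1,[0,0,0.06],[0,0,0]],[-1,[0,0,0],[0,0,0]]]}}

```text
clock: 39.38
tool_pos: [0.4847, 0.3091, 0.0695]
tcp_rot: [0.689, 0.724, 0.0, 0.0]
ft_force: [0.3, -0.0, -1.9]
width: 0.0466
```

Not quite in contact yet; go slightly lower, then release.

Emit:
{"op": "apply_moves", "data": {"targets": [[-1,[0,0,0.05],[0,0,0]],[-1,[0,0,0.05],[0,0,0]],[-1,[0,0,0],[0,0,0]]]}}

```text
clock: 39.75
tool_pos: [0.4848, 0.3092, 0.069]
tcp_rot: [0.689, 0.724, 0.001, 0.0]
ft_force: [-10.9, -5.8, 42.9]
width: 0.0467
```

Emit:
{"op": "apply_moves", "data": {"targets": [[1,[0,0,0],[0,0,0]],[1,[0,0,0],[0,0,0]],[1,[0,0,0],[0,0,0]],[1,[0,0,0],[0,0,0]],[1,[0,0,-1],[0,0,0]],[1,[0,0,-1],[0,0,0]],[1,[0,0,-1],[0,0,0]],[1,[-0.5,-1,-1],[0,0,0]],[1,[-1,-1,0],[0,0,0]],[1,[-1,0,0],[0,0,0]],[1,[-1,0,0],[0,0,0]],[1,[-1,0,0],[0,0,0]]]}}

```text
clock: 41.25
tool_pos: [0.4402, 0.1935, 0.1669]
tcp_rot: [0.689, 0.724, 0.0, 0.0]
ft_force: [1.3, 0.3, -0.1]
width: 0.0853
```

Run:
```python
from h import *
s,im=shot('h11')
```

```text
41.25 [0.4402 0.1935 0.1669] yaw 92.83469186485593 F [ 1.2737  0.2649 -0.0952] M [-0.0519 -0.0063  0.0219] w 0.08534755755556081 q [-0.4261  0.7045 -0.096   1.9225  0.1254  0.5201  1.012 ]
```

View pics/h11.png

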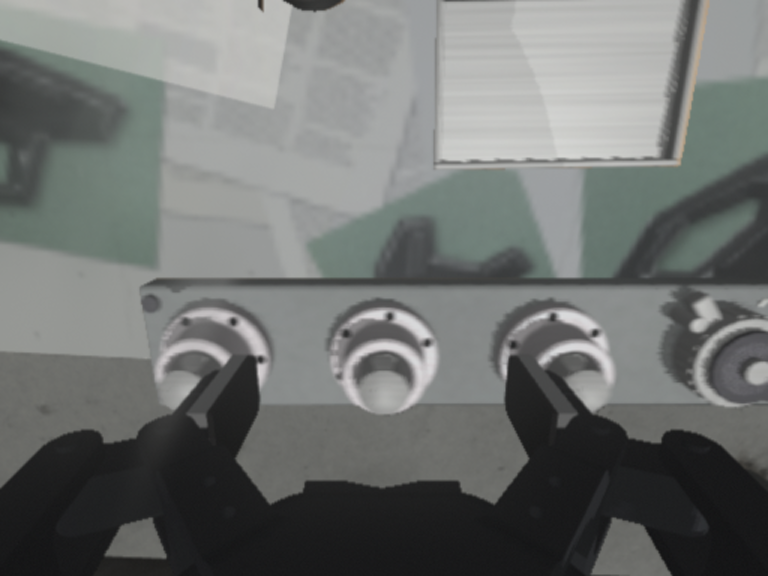

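All three hubs stand seated on their spindles ((185,385), (384,388), (577,388)). Now clip B (near x .3685, y −.325).

Emit:
{"op": "apply_moves", "data": {"targets": [[0.2,[-1,-0.19,0],[0,0,0]],[0.2,[-1,-0.19,0],[0,0,0]],[0.2,[-1,-0.19,0],[0,0,0]],[0.2,[-1,-0.19,0],[0,0,0]],[0.2,[-1,-0.19,0],[0,0,0]],[0.2,[-1,-0.19,0],[0,0,0]],[0.2,[-1,-0.19,0],[0,0,0]],[0.2,[-1,-0.19,0],[0,0,0]],[0.2,[-1,-0.19,0],[0,0,0]],[0.2,[-1,-0.19,0],[0,0,0]],[0.2,[-1,-0.19,0],[0,0,0]],[0.2,[-1,-0.19,0],[0,0,0]]], "force": 60}}

```text
clock: 42.8
tool_pos: [0.3981, -0.109, 0.1668]
tcp_rot: [0.689, 0.724, -0.0, 0.0]
ft_force: [-0.1, 0.3, 0.2]
width: 0.0513
```

Emit:
{"op": "apply_moves", "data": {"targets": [[0.2,[-1,-0.19,0],[0,0,0]],[0.2,[-1,-0.19,0],[0,0,0]],[0.2,[-1,-0.19,0],[0,0,0]],[0.2,[-1,-0.19,0],[0,0,0]],[0.2,[-1,-0.19,0],[0,0,0]],[0.2,[-1,-0.19,0],[0,0,0]],[0.2,[-1,-0.19,0],[0,0,0]],[0.2,[-1,-0.19,0],[0,0,0]],[0.2,[-0.58,-0.09,0],[0,0,0]],[0.2,[0,0,0],[0,0,1]],[0.2,[0,0,0],[0,0,0.38]],[0.2,[0,0,0],[0,0,0]]]}}

```text
clock: 44.3
tool_pos: [0.3688, -0.3241, 0.1669]
tcp_rot: [0.739, 0.673, -0.0, 0.0]
ft_force: [-0.6, -0.4, 0.5]
width: 0.0511
```

Run:
```python
from h import *
s,im=shot('c1')
```

```text
44.3 [ 0.3688 -0.3241  0.1669] yaw 84.65750660638547 F [-0.6333 -0.3743  0.5193] M [ 0.018  -0.0391  0.0204] w 0.051066996413952445 q [ 0.8038  0.722  -0.2634  1.8851  0.3217  0.5756  1.809 ]
```

View pics/c1.png

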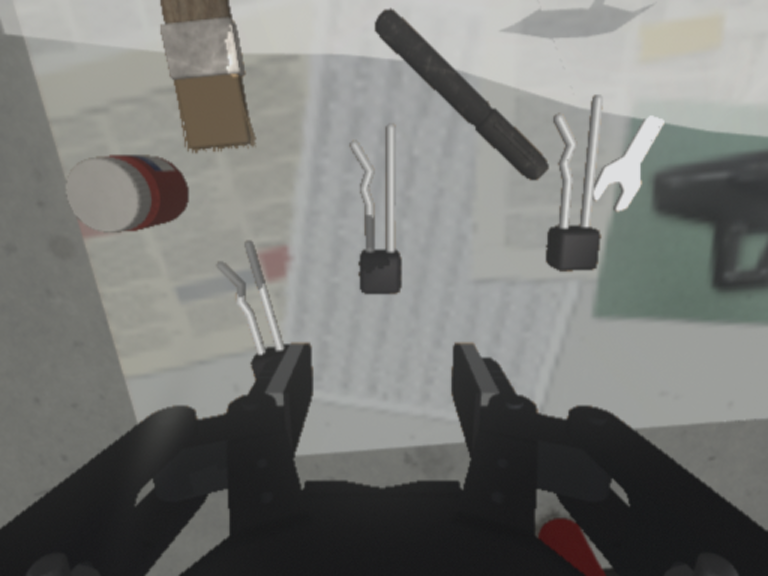

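Clip B's block is at (380,272) with the straight leg upright in the picture at column 390.

Run:
```python
from h import *
s,im=pickle.load(open('c1.pkl','rb'));p=P('wrist',s)
X=onz(p,380.5/1.5,272/1.5,.024);print(X,tool(s,X))
g=lambda u,v:onz(p,u/1.5,v/1.5,.012)
a,b=g(390,245),g(390.5,129);print(tool(s,a),tool(s,b))
a,b=g(586,222),g(597,98);d=b-a;print('A leg',np.degrees(np.arctan2(d[1],d[0])),onz(p,573/1.5,250/1.5,.024))
a,b=g(279,345),g(250,244);d=b-a;print('C leg',np.degrees(np.arctan2(d[1],d[0])))
cv2.imwrite('pics/c1c.png',cv2.resize(im[70:210,220:300],None,fx=4.2,fy=4.2,interpolation=cv2.INTER_CUBIC))
```

```text
[ 0.3655 -0.3246  0.024 ] [ -0.7911  -3.1834 142.8981]
[  5.609  -18.9662 154.898 ] [  5.4239 -92.6146 154.8999]
A leg 177.4534444549972 [ 0.3624 -0.1987  0.024 ]
C leg -174.20003262358009
```

View pics/c1c.png

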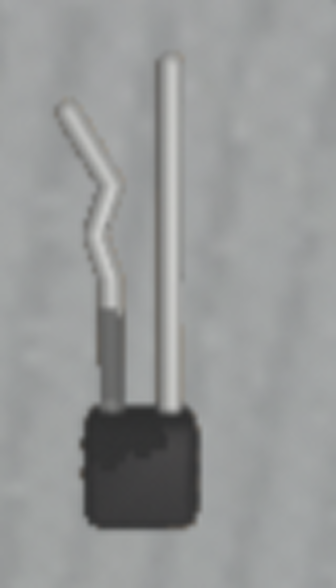

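Emit:
{"op": "apply_moves", "data": {"targets": [[0.2,[-0.035,-0.06,1],[0,0,0]],[0.2,[0,0,1],[0,0,0]],[0.2,[0,0,1],[0,0,0]],[0.2,[0,0,1],[0,0,0]],[0.2,[0,0,0.9],[0,0,0]],[0.2,[0,0,0.5],[0,0,0]],[0.2,[0,0,0.4],[0,0,0]],[-1,[0,0,0],[0,0,0]],[-1,[0,0,0],[0,0,0]],[-1,[0,0,0],[0,0,0]],[-1,[0,0,0],[0,0,0]],[-1,[0,0,0],[0,0,0]]]}}

```text
clock: 45.85
tool_pos: [0.3671, -0.3254, 0.0223]
tcp_rot: [0.74, 0.673, 0.0, 0.0]
ft_force: [-0.5, 0.2, 6.5]
width: 0.0271
```

Run:
```python
from h import *
s,im=shot('c2')
```

```text
45.85 [ 0.3671 -0.3254  0.0223] yaw 84.55097850991969 F [-0.4853  0.2048  6.4598] M [0.078  0.0924 0.0582] w 0.027147310820345355 q [ 0.7146  0.9918 -0.0995  1.9637  0.4216  0.2051  1.7221]
```

View pics/c2.png

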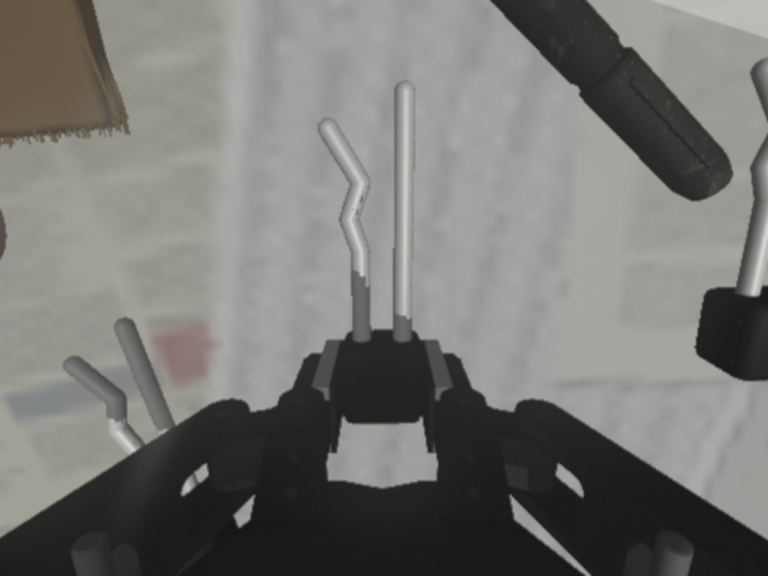

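Run:
```python
from h import *
s,im=pickle.load(open('c2.pkl','rb'));p=P('wrist',s)
g=lambda u,v:tool(s,onz(p,u/1.5,v/1.5,.012))
a,b=g(402.5,318),g(404,88);print(a,b,np.degrees(np.arctan2((b-a)[0],-(b-a)[1])), 'tip end',g(404,80))
```

```text
[  6.9489 -20.686   10.2769] [  6.2964 -92.8793  10.2314] -0.517825685034334 tip end [  6.2617 -95.0257  10.23  ]
```

Emit:
{"op": "apply_moves", "data": {"targets": [[-1,[0,0,-0.7],[0,0,0]],[-1,[0,0,-1],[0,0,0]],[-1,[0,0,-1],[0,0,0]],[-1,[0,0,-1],[0,0,0]],[-1,[0,0,-1],[0,0,-0.69]],[-1,[0,0,-1],[0,0,-0.69]],[-1,[1,0.54,0],[0,0,0]],[-1,[1,0.54,0],[0,0,0]],[-1,[1,0.54,0],[0,0,0]],[-1,[1,0.54,0],[0,0,0]],[-1,[1,0.54,0],[0,0,0]],[-1,[1,0.54,0],[0,0,0]]], "force": 80}}

```text
clock: 47.4
tool_pos: [0.4407, -0.1705, 0.1645]
tcp_rot: [0.689, 0.724, -0.0, 0.0]
ft_force: [0.9, 0.4, -1.7]
width: 0.026
```

Emit:
{"op": "apply_moves", "data": {"targets": [[-1,[1,0.54,0],[0,0,0]],[-1,[1,0.54,0],[0,0,0]],[-1,[1,0.54,0],[0,0,0]],[-1,[1,0.54,0],[0,0,0]],[-1,[1,0.54,0],[0,0,0]],[-1,[1,0.54,0],[0,0,0]],[-1,[1,0.54,0],[0,0,0]],[-1,[1,0.54,0],[0,0,0]],[-1,[1,0.54,0],[0,0,0]],[-1,[1,0.54,0],[0,0,0]],[-1,[1,0.54,0],[0,0,0]],[-1,[1,0.54,0],[0,0,0]]]}}

```text
clock: 48.9
tool_pos: [0.5876, 0.1371, 0.1644]
tcp_rot: [0.689, 0.724, -0.0, 0.0]
ft_force: [0.3, 0.2, -0.5]
width: 0.0265
```

Emit:
{"op": "apply_moves", "data": {"targets": [[-1,[1,0.54,0],[0,0,0]],[-1,[1,0.54,0],[0,0,0]],[-1,[0.43,0,0],[0,0,0]],[-1,[0,0,0],[0,0,0]],[-1,[0,0,0],[0,0,0]]]}}

```text
clock: 49.52
tool_pos: [0.6113, 0.1971, 0.1644]
tcp_rot: [0.69, 0.724, -0.0, 0.0]
ft_force: [-0.8, -1.3, -0.5]
width: 0.0263
```

Run:
```python
from h import *
s,im=shot('c3')
print(tool(s,[.6112,.198,.0873]))
```

```text
49.525 [0.6113 0.1971 0.1644] yaw 92.78509282771813 F [-0.8486 -1.3472 -0.5215] M [-0.021   0.0099 -0.0197] w 0.026279100012630126 q [-0.2813  0.9146 -0.1848  1.3125  0.1833  0.9313  1.1143]
[ 0.9266 -0.0318 77.1234]
```

View pics/c3.png

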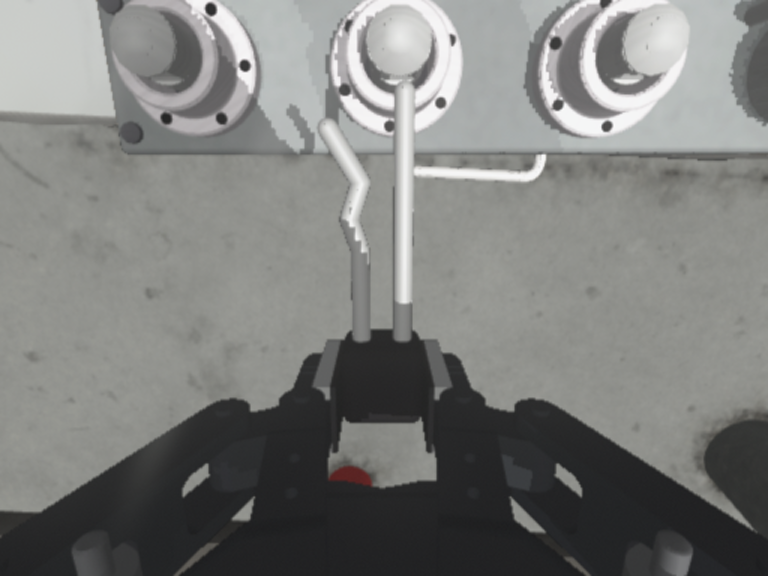

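Clip is held straight, aimed at spindle 1 (top at (400,42)). A white bent line at (415–545,155–178) is new to me; checking with the fixed cameras.

Run:
```python
from h import *
a=eyes.camera('scene');b=eyes.camera('top')
cv2.imwrite('pics/s3.png',np.hstack([cv2.resize(a[120:290,170:420],None,fx=1.6,fy=2.4,interpolation=cv2.INTER_CUBIC)[:, :400],cv2.resize(b[140:260,140:290],None,fx=2.66,fy=3.4,interpolation=cv2.INTER_CUBIC)[:408,:399]]))
```

```text
(no output)
```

View pics/s3.png

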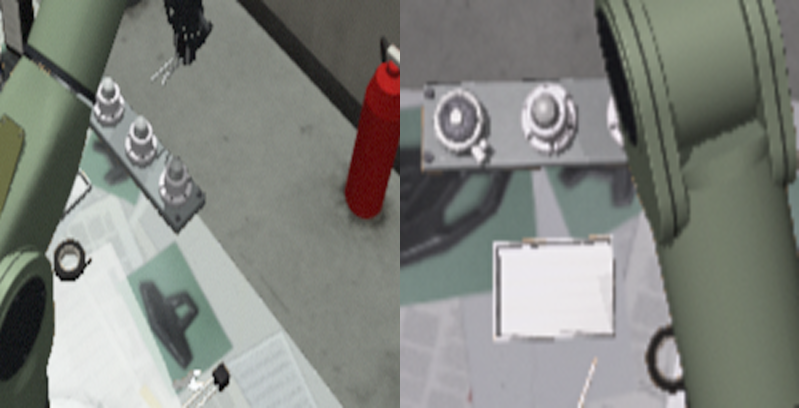

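Nothing stands near the spot (it is off the table, below). Descending to hole height beside spindle 1.

Emit:
{"op": "apply_moves", "data": {"targets": [[-1,[0.03,0,1],[0,0,0]],[-1,[0,0,1],[0,0,0]],[-1,[0,0,0.7],[0,0,0]],[-1,[0,0,0.38],[0,0,0]],[-1,[0,0,0],[0,0,0]],[-1,[0,0,0],[0,0,0]]]}}

```text
clock: 50.42
tool_pos: [0.6117, 0.1991, 0.088]
tcp_rot: [0.689, 0.724, 0.0, 0.0]
ft_force: [0.6, -0.3, 0.9]
width: 0.0264
```

Run:
```python
from h import *
s,im=shot('c4')
print(tool(s,[.489,.1987,.077]))
p=P('wrist',s)
print(proj(p,[.489,.1987,.093])*1.5,proj(p,[.489,.1987,.077])*1.5)
cv2.imwrite('pics/c4c.png',cv2.resize(im[0:140,180:340],None,fx=4.5,fy=4.2,interpolation=cv2.INTER_CUBIC))
```

```text
50.425 [0.6117 0.1991 0.088 ] yaw 92.82800035929898 F [ 0.5539 -0.3403  0.8564] M [ 0.0179  0.0045 -0.0379] w 0.026449195553465293 q [-0.2896  1.0157 -0.1694  1.3639  0.2057  0.7782  1.0934]
[   5.6229 -122.5367   10.926 ]
[406.3483 -58.1645] [402.9932 -28.6341]
```

View pics/c4c.png

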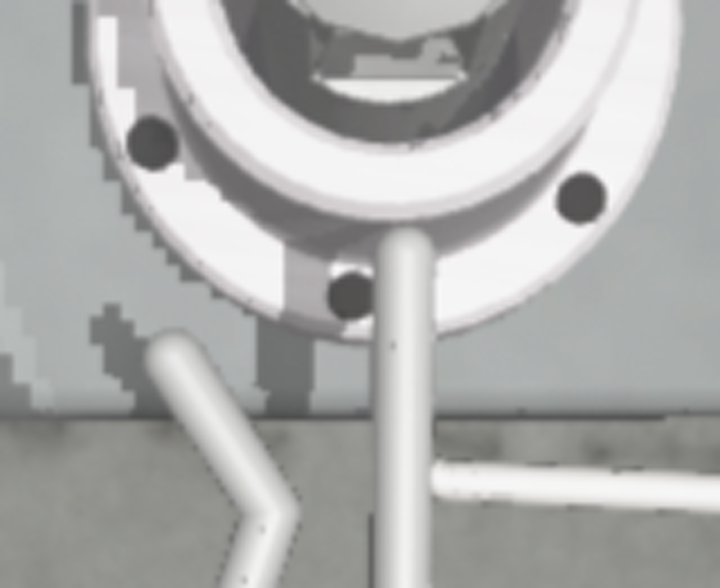

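The hole mouth is at (390,90) in the crop, the leg at column 404: about 1.2 mm correction in tool −x (matches the computed 5.6 vs 6.7 mm). Correct and enter.

Emit:
{"op": "apply_moves", "data": {"targets": [[-1,[-0.05,0,0.02],[0,0,0]],[-1,[0,-0.4,0],[0,0,0]],[-1,[0,-0.4,0],[0,0,0]],[-1,[0,-0.3,0],[0,0,0]],[-1,[0,0,0],[0,0,0]]]}}

```text
clock: 51.1
tool_pos: [0.5838, 0.1965, 0.087]
tcp_rot: [0.689, 0.724, 0.0, 0.0]
ft_force: [0.3, 0.2, -0.4]
width: 0.0262
```

Run:
```python
from h import *
s,im=shot('c5')
print(tool(s,[.489,.1987,.077]))
```

```text
51.1 [0.5838 0.1965 0.087 ] yaw 92.8453773885365 F [ 0.3231  0.2047 -0.4139] M [-0.0159 -0.0461  0.06  ] w 0.026211034138554756 q [-0.3006  0.9823 -0.1617  1.4782  0.2101  0.698   1.0676]
[  6.9105 -94.5885  10.018 ]
```

View pics/c5.png

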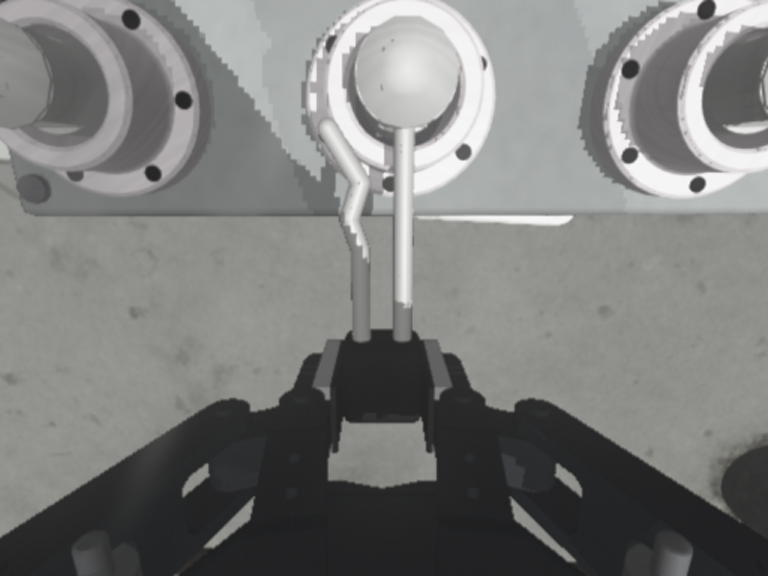

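The leg's tip has gone into the hole with no force. Pushing on.

Emit:
{"op": "apply_moves", "data": {"targets": [[-1,[0,-0.3,0],[0,0,0]],[-1,[0,-0.3,0],[0,0,0]],[-1,[0,-0.2,0],[0,0,0]],[-1,[0,0,0],[0,0,0]]]}}

```text
clock: 51.65
tool_pos: [0.5638, 0.195, 0.0869]
tcp_rot: [0.689, 0.724, -0.0, 0.0]
ft_force: [0.3, -2.6, -0.8]
width: 0.0263
```

Emit:
{"op": "apply_moves", "data": {"targets": [[-1,[0,-0.2,0],[0,0,0]],[-1,[0,-0.2,0],[0,0,0]],[-1,[0,-0.2,0],[0,0,0]],[-1,[0,0,0],[0,0,0]]]}}

```text
clock: 52.15
tool_pos: [0.5478, 0.1946, 0.0866]
tcp_rot: [0.689, 0.724, -0.001, -0.001]
ft_force: [-3.2, -4.3, -0.4]
width: 0.0264
```

Run:
```python
from h import *
s,im=shot('c6')
print(tool(s,[.489,.1987,.077]))
```

```text
52.15 [0.5478 0.1946 0.0866] yaw 92.85256035315031 F [-3.1588 -4.2549 -0.3679] M [-0.8898  0.7723  0.2376] w 0.026409117168760893 q [-0.3216  0.944  -0.1496  1.6134  0.2143  0.6026  1.0331]
[  7.0092 -58.5535   9.7375]
```

View pics/c6.png

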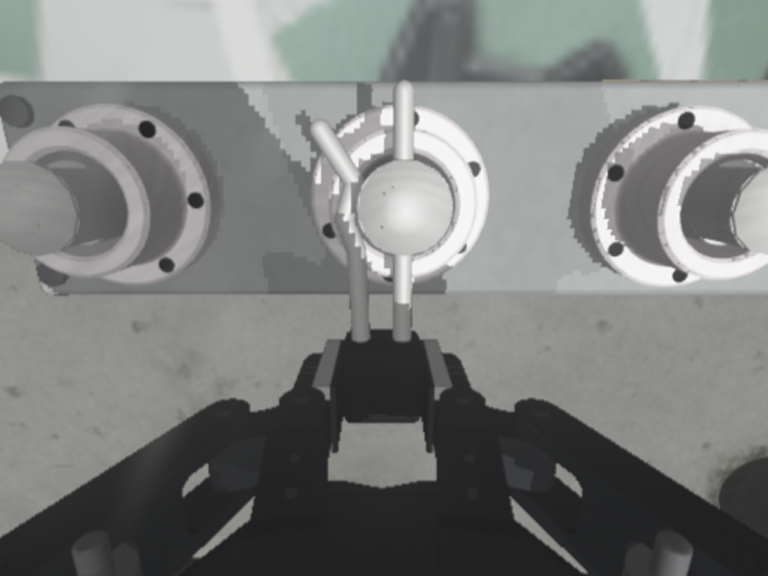

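The leg comes out of the far mouth (404,85) and the bent leg rides the spindle; now −3 N means it is being pulled in. Another ~3.5 mm.

Emit:
{"op": "apply_moves", "data": {"targets": [[-1,[0,-0.08,0],[0,0,0]],[-1,[0,-0.06,0],[0,0,0]],[-1,[0,0,0],[0,0,0]]]}}

```text
clock: 52.58
tool_pos: [0.5452, 0.1945, 0.0868]
tcp_rot: [0.689, 0.724, -0.0, -0.0]
ft_force: [-1.6, -3.6, -1.3]
width: 0.0259
```

Run:
```python
from h import *
s,im=shot('c7')
print(tool(s,[.489,.1987,.077]))
cv2.imwrite('pics/c7c.png',cv2.resize(im[30:240,190:330],None,fx=2.8*2,fy=2.8,interpolation=cv2.INTER_CUBIC) if 0 else cv2.resize(im[30:240,180:340],None,fx=2.8,fy=2.8,interpolation=cv2.INTER_CUBIC))
```

```text
52.575 [0.5452 0.1945 0.0868] yaw 92.84072603475433 F [-1.6146 -3.558  -1.2633] M [-0.8036  0.1992  0.2303] w 0.025926734701472852 q [-0.3238  0.9404 -0.148   1.625   0.2149  0.5927  1.0298]
[  6.9396 -55.8884   9.7995]
```

View pics/c7c.png

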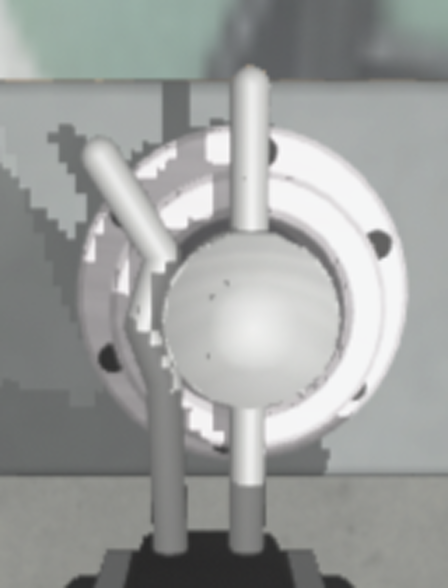

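Emit:
{"op": "apply_moves", "data": {"targets": [[-1,[0,-0.05,0],[0,0,0]],[-1,[0,0,0],[0,0,0]],[-1,[0,0,0],[0,0,0]]]}}

```text
clock: 53.0
tool_pos: [0.5442, 0.1945, 0.0868]
tcp_rot: [0.689, 0.724, -0.0, -0.0]
ft_force: [-0.2, -3.8, -1.1]
width: 0.0266
```

Run:
```python
from h import *
s=ctrl.get_state();print(s['tool_pos'],s['ft_force'],s['moment'],tool(s,[.489,.1987,.077]))
```

```text
[0.5442 0.1945 0.0868] [-0.214  -3.7502 -1.0617] [-0.7729  0.0257  0.2011] [  6.9339 -54.8831   9.7912]
```

Clip B is home: seat point within 0.2 mm of the hole axis and the axial force is ≈0. Release, rise, and go to clip C.

Emit:
{"op": "apply_moves", "data": {"targets": [[0.2,[0,0,0],[0,0,0]],[0.2,[0,0,0],[0,0,0]],[0.2,[0,0,0],[0,0,0]],[0.2,[0,0,-0.6],[0,0,0]],[0.2,[0,0,-1],[0,0,0]],[0.2,[0,0,-1],[0,0,0]],[0.2,[0,0,-0.6],[0,0,0]],[0.2,[0,0,0],[0,0,0]]], "force": 60}}

```text
clock: 54.0
tool_pos: [0.5445, 0.1946, 0.1678]
tcp_rot: [0.689, 0.724, 0.001, 0.0]
ft_force: [0.3, 0.5, -0.0]
width: 0.0513
```

Run:
```python
from h import *
s,im=shot('c8')
```

```text
54.0 [0.5445 0.1946 0.1678] yaw 92.83089023905538 F [ 0.2505  0.511  -0.045 ] M [-0.0158  0.0218 -0.018 ] w 0.05133335468120296 q [-0.3098  0.8176 -0.1766  1.573   0.1862  0.7659  1.0543]
```

View pics/c8.png

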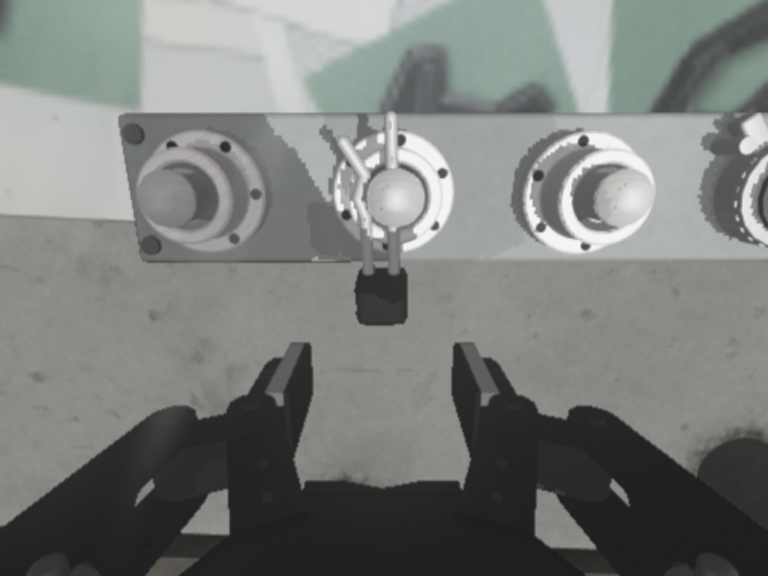

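Emit:
{"op": "apply_moves", "data": {"targets": [[0.2,[-1,-0.22,0],[0,0,-0.53]],[0.2,[-1,-0.28,0],[0,0,0]],[0.2,[-1,-0.28,0],[0,0,0]],[0.2,[-1,-0.28,0],[0,0,0]],[0.2,[-1,-0.28,0],[0,0,0]],[0.2,[-1,-0.28,0],[0,0,0]],[0.2,[-1,-0.28,0],[0,0,0]],[0.2,[-1,-0.28,0],[0,0,0]],[0.2,[-1,-0.28,0],[0,0,0]],[0.2,[-1,-0.28,0],[0,0,0]],[0.2,[-1,-0.28,0],[0,0,0]],[0.2,[-1,-0.28,0],[0,0,0]]]}}

```text
clock: 55.55
tool_pos: [0.4917, -0.1131, 0.166]
tcp_rot: [0.669, 0.743, -0.0, -0.001]
ft_force: [1.0, 0.1, 0.5]
width: 0.0514
```

Emit:
{"op": "apply_moves", "data": {"targets": [[0.2,[-1,-0.28,0],[0,0,0]],[0.2,[-1,-0.28,0],[0,0,0]],[0.2,[-1,-0.28,0],[0,0,0]],[0.2,[-1,-0.28,0],[0,0,0]],[0.2,[-1,-0.28,0],[0,0,0]],[0.2,[-1,-0.28,0],[0,0,0]],[0.2,[-1,-0.28,0],[0,0,0]],[0.2,[-1,-0.28,0],[0,0,0]],[0.2,[-1,-0.28,0],[0,0,0]],[0.2,[-1,-0.28,0],[0,0,0]],[0.2,[-1,-0.28,0],[0,0,0]],[0.2,[0,0,0],[0,0,0]]]}}

```text
clock: 57.05
tool_pos: [0.4433, -0.3952, 0.1656]
tcp_rot: [0.67, 0.742, -0.0, -0.001]
ft_force: [0.0, 1.4, -0.1]
width: 0.0511
```

Run:
```python
from h import *
s,im=shot('c9')
```

```text
57.05 [ 0.4433 -0.3952  0.1656] yaw 95.87559623554296 F [ 0.0417  1.3776 -0.1225] M [0.0528 0.0538 0.0208] w 0.05113079779863833 q [ 0.8426  0.8554 -0.3479  1.508   0.3528  0.842   2.0416]
```

View pics/c9.png

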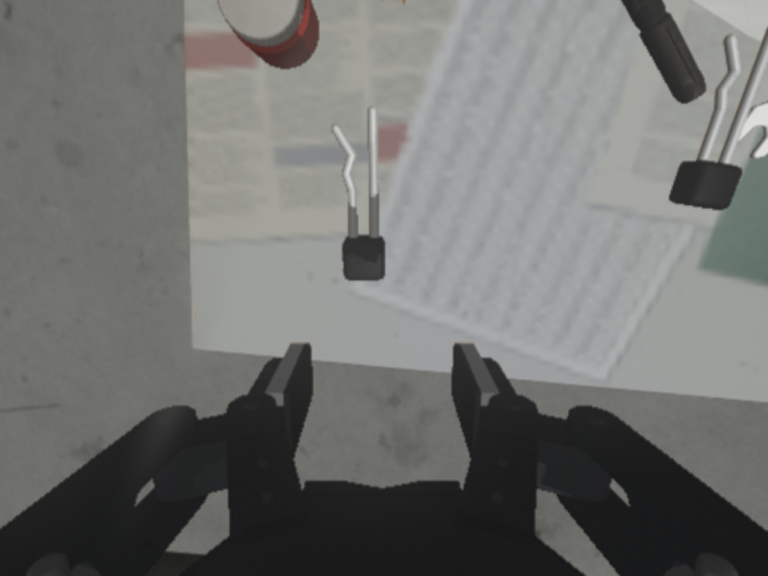

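Clip 1 stays put with block (382,297) and leg out at (391,115). Clip C's block is now at (364,259), leg from (374,235) to (373,112).

```bash
cat >> h.py <<'E'
def clip(name,blk,l0,l1,bias=1.4):
    s,im=pickle.load(open(name+'.pkl','rb'));p=P('wrist',s)
    X=onz(p,blk[0]/1.5,blk[1]/1.5,.024);b=tool(s,X)
    a,t=[tool(s,onz(p,q[0]/1.5,q[1]/1.5,.012)) for q in(l0,l1)]
    print('blk',b,'leg',a,t,'turn deg (rz in tool, +)',np.degrees(np.arctan2((t-a)[0],-(t-a)[1])))
    print('move units x %.3f y %.3f z %.3f'%(b[0]/25,(b[1]+bias)/25,(s['tool_pos'][2]-.022)*40),'world',X)
E
python3 - <<'E'
from h import *
clip('c1',(380.5,272),(390,245),(390.5,126))
clip('c9',(364,259),(374.5,235),(373,112))
s,im=pickle.load(open('c9.pkl','rb'));
cv2.imwrite('pics/c9c.png',cv2.resize(im[60:200,210:290],None,fx=4.2,fy=4.2,interpolation=cv2.INTER_CUBIC))
E
```

```text
blk [ -0.7405  -3.2203 142.8981] leg [  5.6585 -19.0026 154.898 ] [  5.4605 -94.4146 154.8999] turn deg (rz in tool, +) -0.15042139838930052
move units x -0.030 y -0.073 z 5.796 world [ 0.3655 -0.3245  0.024 ]
blk [-11.4713 -12.2616 141.5913] leg [ -4.7797 -26.0034 153.6142] [  -5.4335 -102.4088  153.7182] turn deg (rz in tool, +) -0.49031983961492065
move units x -0.459 y -0.434 z 5.743 world [ 0.4321 -0.4078  0.024 ]
```

View pics/c9c.png

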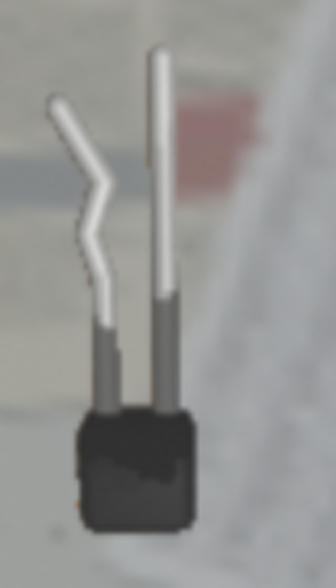

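Emit:
{"op": "apply_moves", "data": {"targets": [[0.2,[-0.475,-0.43,1],[0,0,0]],[0.2,[0,0,1],[0,0,0]],[0.2,[0,0,1],[0,0,0]],[0.2,[0,0,1],[0,0,0]],[0.2,[0,0,0.9],[0,0,0]],[0.2,[0,0,0.5],[0,0,0]],[0.2,[0,0,0.34],[0,0,0]],[-1,[0,0,0],[0,0,0]],[-1,[0,0,0],[0,0,0]],[-1,[0,0,0],[0,0,0]],[-1,[0,0,0],[0,0,0]],[-1,[0,0,0],[0,0,0]]]}}

```text
clock: 58.6
tool_pos: [0.4352, -0.407, 0.0239]
tcp_rot: [0.669, 0.743, -0.0, 0.0]
ft_force: [-0.4, 1.2, 7.5]
width: 0.0264
```

Run:
```python
from h import *
s,im=shot('c10')
```

```text
58.6 [ 0.4352 -0.407   0.0239] yaw 96.00830488601123 F [-0.3656  1.1831  7.5265] M [0.156  0.1617 0.032 ] w 0.02640061263527149 q [ 0.8267  1.0674 -0.2639  1.572   0.4439  0.5613  1.9902]
```

View pics/c10.png

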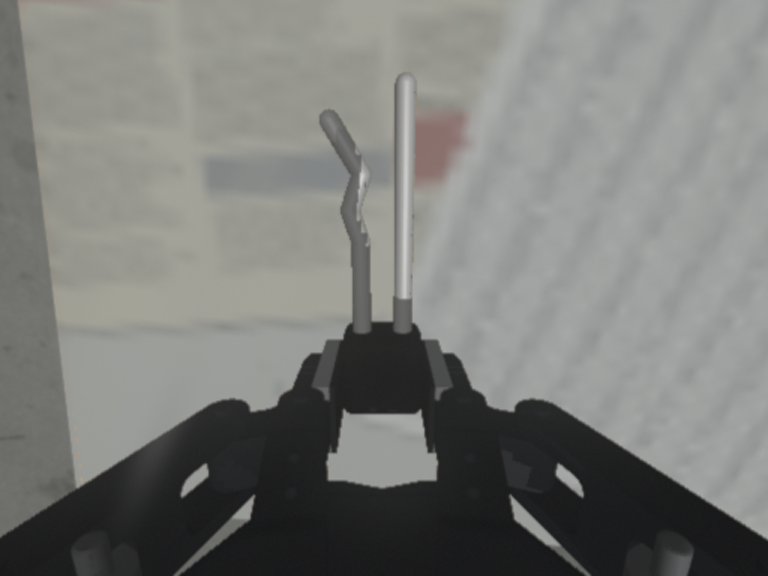

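Run:
```python
from h import *
for n,t in (('c2',(404,80)),('c10',(404.5,72))):
    s,im=pickle.load(open(n+'.pkl','rb'));p=P('wrist',s)
    print(tool(s,onz(p,t[0]/1.5,t[1]/1.5,.012)))
yaw=np.radians(2.85);ex=np.array([np.cos(yaw),np.sin(yaw)]);ey=np.array([-ex[1],ex[0]])
sp={0:np.array([.4945,.0889]),1:np.array([.489,.1987]),2:np.array([.4834,.3085])}
for i in sp:
    print(i,sp[i]+ex*.124-ey*.0068)
T=sp[0]+ex*.124-ey*.0068
Rz=np.radians(92.85)
d=T-s['tool_pos'][:2];tx=np.array([np.cos(Rz),np.sin(Rz)]);ty=np.array([np.sin(Rz),-np.cos(Rz)])
print('delta units',d@tx/.025,d@ty/.025)
```

```text
[  6.3255 -95.0818  10.2299]
[  6.5186 -97.5195  11.8499]
0 [0.6187 0.0883]
1 [0.6132 0.1981]
2 [0.6076 0.3079]
delta units 19.421264424254236 8.316734949956011
```

Emit:
{"op": "apply_moves", "data": {"targets": [[-1,[0,0,-0.7],[0,0,0]],[-1,[0,0,-1],[0,0,0]],[-1,[0,0,-1],[0,0,0]],[-1,[0,0,-1],[0,0,0]],[-1,[0,0,-1],[0,0,0]],[-1,[0,0,-1],[0,0,0.525]],[-1,[1,0.438,0],[0,0,0]],[-1,[1,0.438,0],[0,0,0]],[-1,[1,0.438,0],[0,0,0]],[-1,[1,0.438,0],[0,0,0]],[-1,[1,0.438,0],[0,0,0]],[-1,[1,0.438,0],[0,0,0]]], "force": 80}}

```text
clock: 60.15
tool_pos: [0.4934, -0.2528, 0.1669]
tcp_rot: [0.689, 0.725, 0.0, 0.0]
ft_force: [0.9, -0.4, -1.0]
width: 0.0263
```

Emit:
{"op": "apply_moves", "data": {"targets": [[-1,[1,0.438,0],[0,0,0]],[-1,[1,0.438,0],[0,0,0]],[-1,[1,0.438,0],[0,0,0]],[-1,[1,0.438,0],[0,0,0]],[-1,[1,0.438,0],[0,0,0]],[-1,[1,0.438,0],[0,0,0]],[-1,[1,0.438,0],[0,0,0]],[-1,[1,0.438,0],[0,0,0]],[-1,[1,0.438,0],[0,0,0]],[-1,[1,0.438,0],[0,0,0]],[-1,[1,0.438,0],[0,0,0]],[-1,[1,0.438,0],[0,0,0]]]}}

```text
clock: 61.65
tool_pos: [0.6095, 0.0534, 0.167]
tcp_rot: [0.689, 0.725, 0.0, 0.0]
ft_force: [0.4, 0.4, -0.7]
width: 0.0265
```

Emit:
{"op": "apply_moves", "data": {"targets": [[-1,[1,0.438,0],[0,0,0]],[-1,[0.42,0,0],[0,0,0]],[-1,[0,0,0],[0,0,0]],[-1,[0,0,0],[0,0,0]]]}}

```text
clock: 62.15
tool_pos: [0.6184, 0.0873, 0.1661]
tcp_rot: [0.69, 0.724, -0.0, 0.0]
ft_force: [-0.3, -0.3, -1.3]
width: 0.0262
```

Run:
```python
from h import *
s,im=shot('c11')
print(tool(s,[.6187,.0883,.0889]))
```

```text
62.15 [0.6184 0.0873 0.1661] yaw 92.80629765841823 F [-0.2944 -0.3285 -1.3224] M [-0.0391 -0.0152 -0.0064] w 0.026160495834168865 q [-0.0893  0.8873 -0.2241  1.3867  0.2241  0.8925  1.2454]
[ 1.0719  0.3413 77.2325]
```

View pics/c11.png

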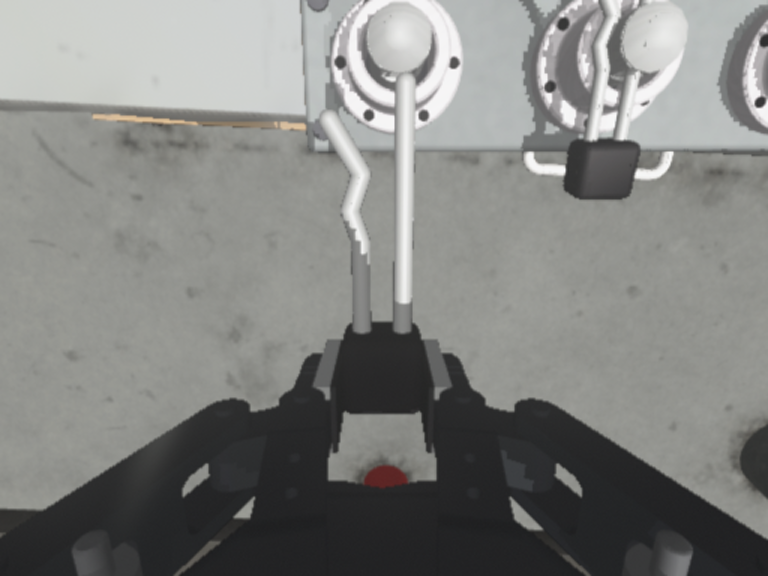

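The white wire proves to be a drawer handle below the table edge. Leg is aligned to spindle 0 (top at (400,38)); descend.

Emit:
{"op": "apply_moves", "data": {"targets": [[-1,[0,0,1],[0,0,0]],[-1,[0,0,1],[0,0,0]],[-1,[0,0,0.7],[0,0,0]],[-1,[0,0,0.37],[0,0,0]],[-1,[0,0,0],[0,0,0]],[-1,[0,0,0],[0,0,0]]]}}

```text
clock: 62.95
tool_pos: [0.6189, 0.0885, 0.0898]
tcp_rot: [0.689, 0.725, 0.0, 0.0]
ft_force: [0.3, 0.2, -0.3]
width: 0.0262
```

Run:
```python
from h import *
s,im=shot('c12')
print(tool(s,[.4945,.0889,.077]))
cv2.imwrite('pics/c12c.png',cv2.resize(im[0:140,180:340],None,fx=4.5,fy=4.2,interpolation=cv2.INTER_CUBIC))
```

```text
62.95 [0.6189 0.0885 0.0898] yaw 92.85749923004884 F [ 0.267   0.1659 -0.256 ] M [ 0.0056 -0.0078 -0.0251] w 0.026197147000969857 q [-0.1002  0.9911 -0.2018  1.4396  0.2529  0.7355  1.2197]
[   6.6239 -124.1881   12.6749]
```

View pics/c12c.png

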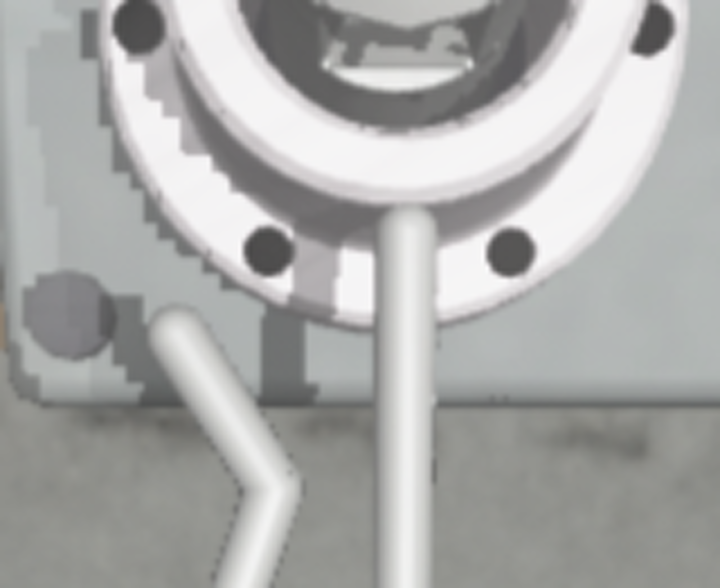

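Aligned to within about 0.5 mm. Enter and push, in two calls.

Emit:
{"op": "apply_moves", "data": {"targets": [[-1,[-0.016,0,0.032],[0,0,0]],[-1,[0,-0.4,0],[0,0,0]],[-1,[0,-0.4,0],[0,0,0]],[-1,[0,-0.3,0],[0,0,0]],[-1,[0,0,0],[0,0,0]]]}}

```text
clock: 63.62
tool_pos: [0.591, 0.0867, 0.0885]
tcp_rot: [0.689, 0.725, -0.0, 0.0]
ft_force: [0.7, 0.4, -0.6]
width: 0.026
```

Run:
```python
from h import *
s,im=shot('c13')
print(tool(s,[.4945,.0889,.077]))
```

```text
63.625 [0.591  0.0867 0.0885] yaw 92.87438847461547 F [ 0.6516  0.3648 -0.5996] M [-0.0023  0.0121  0.0047] w 0.02604453795999364 q [-0.1058  0.9596 -0.1922  1.5522  0.26    0.6549  1.196 ]
[  7.0155 -96.2483  11.4848]
```

View pics/c13.png

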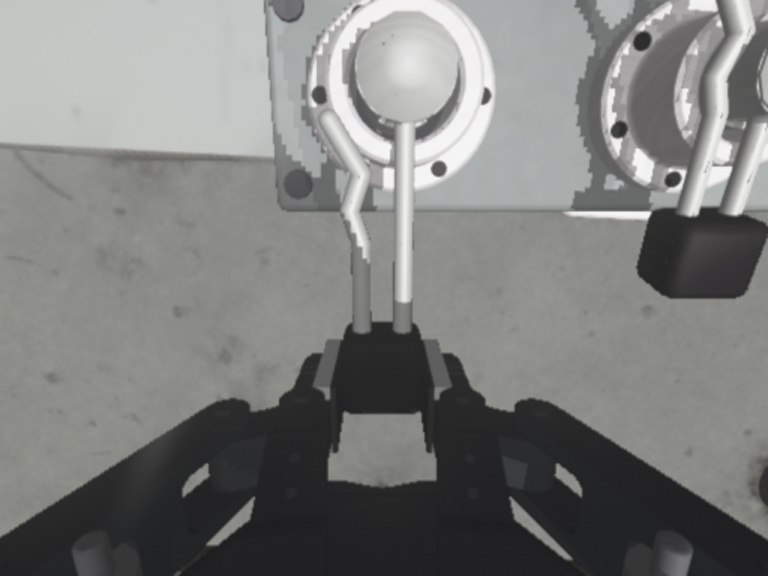

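Leg in the hole, no force. Continue.

Emit:
{"op": "apply_moves", "data": {"targets": [[-1,[0,-0.3,0],[0,0,0]],[-1,[0,-0.3,0],[0,0,0]],[-1,[0,-0.2,0],[0,0,0]],[-1,[0,0,0],[0,0,0]]]}}

```text
clock: 64.18
tool_pos: [0.5707, 0.0852, 0.0883]
tcp_rot: [0.689, 0.725, -0.001, 0.0]
ft_force: [-1.5, -3.1, -0.5]
width: 0.0264
```

Emit:
{"op": "apply_moves", "data": {"targets": [[-1,[0,-0.2,0],[0,0,0]],[-1,[0,-0.2,0],[0,0,0]],[-1,[0,-0.2,0],[0,0,0]],[-1,[0,-0.08,0],[0,0,0]],[-1,[0,0,0],[0,0,0]]]}}

```text
clock: 64.8
tool_pos: [0.5536, 0.0848, 0.0882]
tcp_rot: [0.689, 0.725, -0.001, -0.0]
ft_force: [-3.0, -3.1, -0.3]
width: 0.0261
```

Run:
```python
from h import *
s,im=shot('c14')
print(tool(s,[.4945,.0889,.077]))
cv2.imwrite('pics/c14c.png',cv2.resize(im[30:240,180:340],None,fx=2.8,fy=2.8,interpolation=cv2.INTER_CUBIC))
```

```text
64.8 [0.5536 0.0848 0.0882] yaw 92.86790212185156 F [-2.9816 -3.0645 -0.2736] M [-0.8249  0.6723  0.2596] w 0.026140334769509617 q [-0.1186  0.9204 -0.176   1.6944  0.2692  0.5518  1.1641]
[  7.0572 -58.7844  11.2468]
```

View pics/c14c.png

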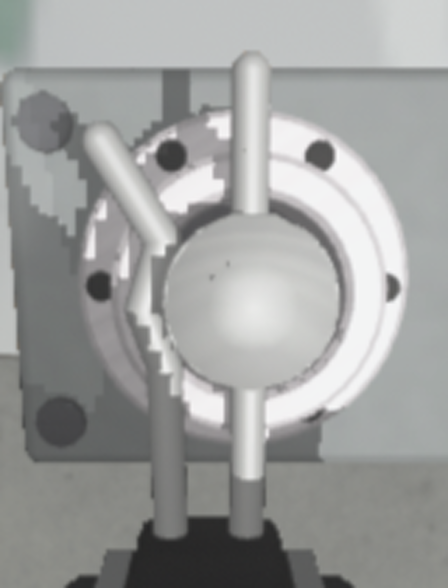

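Snapped round and still pulling in with 3 N; about 2 mm more.

Emit:
{"op": "apply_moves", "data": {"targets": [[-1,[0,-0.06,0],[0,0,0]],[-1,[0,-0.03,0],[0,0,0]],[-1,[0,0,0],[0,0,0]],[-1,[0,0,0],[0,0,0]]]}}

```text
clock: 65.35
tool_pos: [0.552, 0.0848, 0.0883]
tcp_rot: [0.689, 0.725, 0.0, 0.0]
ft_force: [1.4, -3.3, -0.2]
width: 0.0261
```

Axial force now about zero (+1.4 N) at the computed place: clip C is home. Release, and go to clip A.

Emit:
{"op": "apply_moves", "data": {"targets": [[0.2,[0,0,0],[0,0,0]],[0.2,[0,0,0],[0,0,0]],[0.2,[0,0,0],[0,0,0]],[0.2,[0,0,-0.6],[0,0,0]],[0.2,[0,0,-1],[0,0,0]],[0.2,[0,0,-1],[0,0,0]],[0.2,[0,0,-0.6],[0,0,0]],[0.2,[0,0,0],[0,0,0]]], "force": 60}}

```text
clock: 66.35
tool_pos: [0.5522, 0.0848, 0.1692]
tcp_rot: [0.689, 0.725, 0.001, 0.0]
ft_force: [-0.8, 0.3, -0.6]
width: 0.0515
```

Run:
```python
from h import *
s,im=shot('c15')
```

```text
66.35 [0.5522 0.0848 0.1692] yaw 92.85587598409327 F [-0.7582  0.3341 -0.6121] M [ 0.0088 -0.0252  0.0055] w 0.051454662285662575 q [-0.0973  0.7924 -0.2165  1.6447  0.2322  0.7282  1.1956]
```

View pics/c15.png

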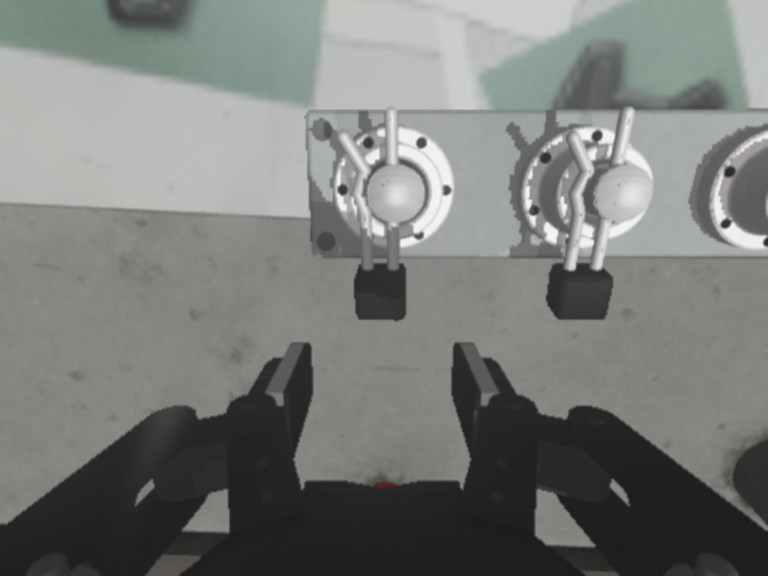

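Emit:
{"op": "apply_moves", "data": {"targets": [[0.2,[-0.99,-0.73,0],[0,0,0]],[0.2,[-0.99,-0.73,0],[0,0,0]],[0.2,[-0.99,-0.73,0],[0,0,0]],[0.2,[-0.99,-0.73,0],[0,0,0]],[0.2,[-0.99,-0.73,0],[0,0,0]],[0.2,[-0.99,-0.73,0],[0,0,0]],[0.2,[-0.99,-0.73,0],[0,0,0]],[0.2,[-0.99,-0.73,0],[0,0,0]],[0.2,[-0.99,-0.73,0],[0,0,0]],[0.2,[-0.99,-0.73,0],[0,0,0]],[0.2,[-0.99,-0.73,0],[0,0,0]],[0.2,[0,0,0],[0,0,0.9]]]}}

```text
clock: 67.9
tool_pos: [0.3634, -0.1987, 0.1676]
tcp_rot: [0.724, 0.69, -0.001, -0.001]
ft_force: [0.3, -0.1, 0.0]
width: 0.051
```

Emit:
{"op": "apply_moves", "data": {"targets": [[0.2,[0,0,0],[0,0,0]]]}}

```text
clock: 68.03
tool_pos: [0.3648, -0.1971, 0.1678]
tcp_rot: [0.723, 0.691, -0.0, -0.0]
ft_force: [-0.4, -0.4, 0.1]
width: 0.0512
```

Run:
```python
from h import *
s,im=shot('c16')
cv2.imwrite('pics/c16c.png',cv2.resize(im[60:200,210:310],None,fx=4.2,fy=4.2,interpolation=cv2.INTER_CUBIC))
```

```text
68.025 [ 0.3648 -0.1971  0.1678] yaw 87.47026043736655 F [-0.3672 -0.3851  0.1119] M [-0.0022  0.0094  0.0334] w 0.05123968348795994 q [ 0.554   0.6468 -0.2296  2.1381  0.365   0.394   1.557 ]
```

View pics/c16.png

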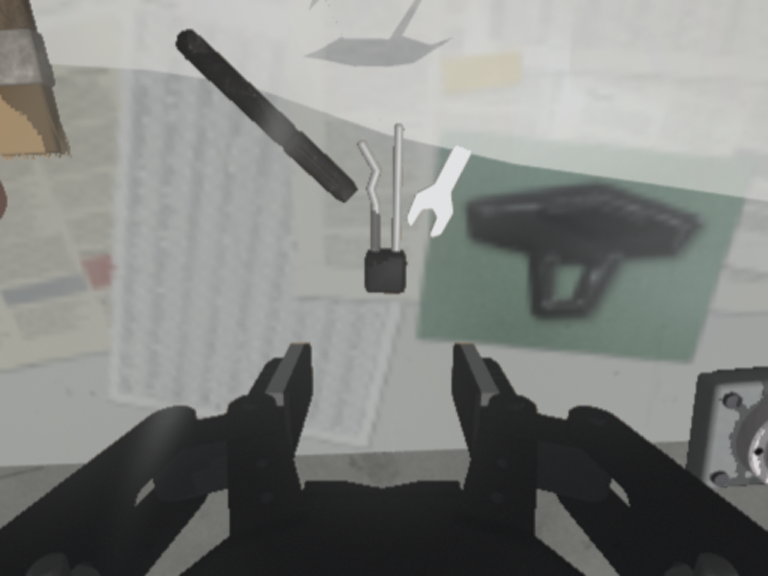

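Clip A: block (386,272), leg (397,248)→(398,126). The q6 range is near here, so I'll descend in stages.

Run:
```python
from h import *
clip('c16',(386,272),(397,248),(398.5,126))
```

```text
blk [  2.8585  -2.9667 143.8043] leg [ 10.4147 -16.7437 155.8189] [ 10.4689 -94.4755 155.8841] turn deg (rz in tool, +) 0.03996609506208517
move units x 0.114 y -0.063 z 5.832 world [ 0.3618 -0.194   0.024 ]
```

View pics/c16c.png

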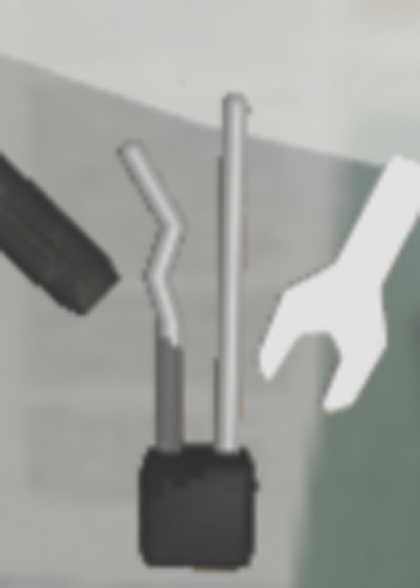

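Emit:
{"op": "apply_moves", "data": {"targets": [[0.2,[0.125,-0.03,1],[0,0,0]],[0.2,[0,0,1],[0,0,0]],[0.2,[0,0,1],[0,0,0]],[0.2,[0,0,1],[0,0,0]],[0.2,[0,0,0.6],[0,0,0]],[0.2,[0,0,0],[0,0,0]]]}}

```text
clock: 68.82
tool_pos: [0.364, -0.1933, 0.0525]
tcp_rot: [0.722, 0.692, -0.0, -0.001]
ft_force: [0.8, -0.0, 1.4]
width: 0.0512
```

Run:
```python
from h import *
s=ctrl.get_state();print(s['tool_pos'],s['q'],s['tcp_rot'])
```

```text
[ 0.364  -0.1933  0.0525] [ 0.4117  0.9104 -0.0017  2.231   0.4656  0.0029  1.4743] [ 0.7216  0.6923 -0.0004 -0.0011]
```

q6 is at its lower limit with the tool upright. I'll tilt the tool 10° about the jaw axis (fingers towards the base), which frees q6.

Emit:
{"op": "apply_moves", "data": {"targets": [[0.2,[0,0,-0.4],[0.4,0,0]],[0.2,[0,0,0],[0.667,0,0]],[0.2,[0,0,0],[0.6,0,0]],[0.2,[0,0,0],[0,0,0]],[0.2,[0,0,0],[0,0,0]]]}}

```text
clock: 69.45
tool_pos: [0.3642, -0.1941, 0.0636]
tcp_rot: [0.72, 0.689, -0.06, -0.062]
ft_force: [-0.4, -0.3, 1.2]
width: 0.0512
```

Run:
```python
from h import *
s,im=shot('c17')
R=Ro.from_quat(s['tcp_rot']).as_matrix();print(R)
```

```text
69.45 [ 0.3642 -0.1941  0.0636] yaw 87.48955243437442 F [-0.3925 -0.3214  1.2296] M [ 0.0184 -0.133   0.0312] w 0.051215263303825156 q [ 0.4403  0.9025 -0.121   2.0702  0.4223  0.3681  1.4749]
[[ 0.0438  0.9841 -0.1719]
 [ 0.999  -0.0432  0.0075]
 [-0.0001 -0.1721 -0.9851]]
```

View pics/c17.png

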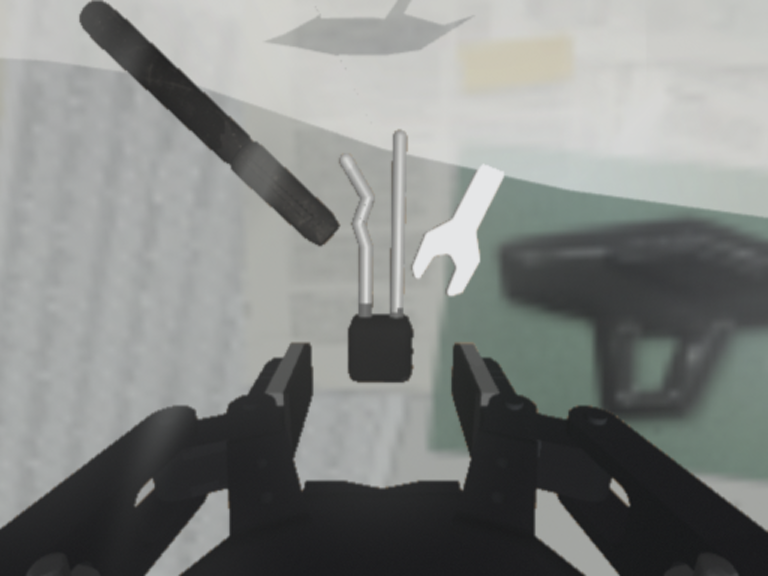

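Run:
```python
from h import *
s,im=pickle.load(open('c17.pkl','rb'));p=P('wrist',s)
cv2.imwrite('pics/c17c.png',cv2.resize(im[80:260,210:300],None,fx=3.3,fy=3.3,interpolation=cv2.INTER_CUBIC))
X=onz(p,380.5/1.5,350/1.5,.024);print('blk',X)
l0=onz(p,397.5/1.5,305/1.5,.012);l1=onz(p,400/1.5,130/1.5,.012);d=l1-l0;print(l0,l1,np.degrees(np.arctan2(d[1],d[0])))
u=d/np.linalg.norm(d);c=l1-.095*u; perp=np.array([-u[1],u[0],0]);print('centre by tip',c+perp*.007)
for Y in ([.3641,-.1943,.025],):
    print(tool(s,Y)/25)
```

```text
blk [ 0.362  -0.1946  0.024 ]
[ 0.3448 -0.1862  0.012 ] [ 0.2687 -0.1822  0.012 ] 176.98358644469238
centre by tip [ 0.3632 -0.1942  0.012 ]
[-0.01    0.2604  1.5208]
```

View pics/c17c.png

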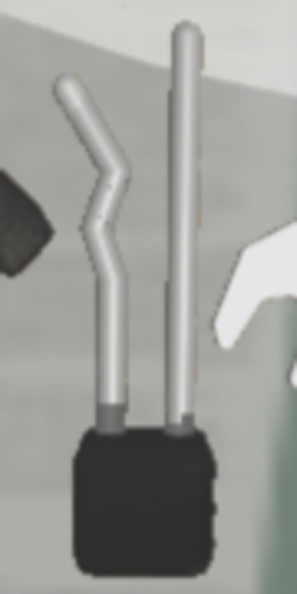

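Move to (.3641,−.1943,.025) in the tilted tool axes and grip.

Emit:
{"op": "apply_moves", "data": {"targets": [[0.2,[-0.01,0.13,0.75],[0,0,0]],[0.2,[0,0.08,0.5],[0,0,0]],[0.2,[0,0.04,0.25],[0,0,0]],[0.2,[0,0,0],[0,0,0]],[-1,[0,0,0],[0,0,0]],[-1,[0,0,0],[0,0,0]],[-1,[0,0,0],[0,0,0]],[-1,[0,0,0],[0,0,0]],[-1,[0,0,0],[0,0,0]]]}}

```text
clock: 70.62
tool_pos: [0.3641, -0.1944, 0.0259]
tcp_rot: [0.72, 0.689, -0.06, -0.063]
ft_force: [-0.7, 0.3, 10.1]
width: 0.0268
```

Run:
```python
from h import *
s,im=shot('c18')
```

```text
70.625 [ 0.3641 -0.1944  0.0259] yaw 87.45820384653459 F [-0.7265  0.2629 10.1085] M [ 0.2729  0.1087 -0.0772] w 0.02683485554790326 q [ 0.4146  0.9842 -0.0745  2.0751  0.4467  0.2748  1.4528]
```

View pics/c18.png

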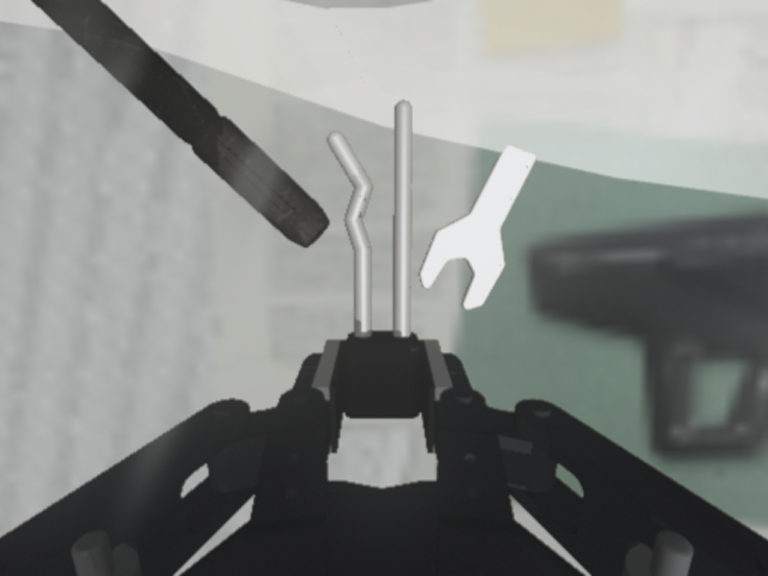

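Run:
```python
from h import *
s,im=pickle.load(open('c18.pkl','rb'));p=P('wrist',s)
tip=onz(p,403/1.5,101/1.5,.012);base=onz(p,401.5/1.5,325/1.5,.012);d=tip-base
print('leg yaw',np.degrees(np.arctan2(d[1],d[0])),'tip-TCP',(tip-s['tool_pos'])*1000)
R=Ro.from_quat(s['tcp_rot'])
th=np.radians(92.85-87.46)
print('rot units',R.inv().apply([0,0,th])/np.radians(6))
R2=Ro.from_rotvec([0,0,th])*R
yaw=np.radians(2.85);ex=np.array([np.cos(yaw),np.sin(yaw),0]);ey=np.array([-ex[1],ex[0],0])
d2=Ro.from_rotvec([0,0,th]).apply(tip-s['tool_pos'])*1000
print('tip in beam axes rel TCP',d2@ex,d2@ey,d2[2])
print('lift 25mm',R.inv().apply([0,0,.025])/.025)
print('ex 25mm in R2',R2.inv().apply(ex*.025)/.025,'up',R2.inv().apply([0,0,.025])/.025)
T=np.array([.4834,.3085,.18])+ex*.124-ey*.0068
print('T',T,'delta units',R2.inv().apply(T-np.array([.3641,-.1944,.18]))/.025)
```

```text
leg yaw 177.4419723185785 tip-TCP [-95.6142  11.2444 -13.8733]
rot units [-0.0004 -0.1554 -0.8848]
tip in beam axes rel TCP -96.01860545380956 6.995999636042679 -13.873293394802873
lift 25mm [-0.0004 -0.173  -0.9849]
ex 25mm in R2 [ 0.      0.9849 -0.173 ] up [-0.0004 -0.173  -0.9849]
T [0.6076 0.3079 0.18  ] delta units [19.5822 10.5626 -1.8632]
```

Emit:
{"op": "apply_moves", "data": {"targets": [[-1,[0,-0.121,-0.69],[0,0,0]],[-1,[0,-0.173,-0.985],[0,0,0]],[-1,[0,-0.173,-0.985],[0,0,0]],[-1,[0,-0.173,-0.985],[0,0,0]],[-1,[0,-0.173,-0.985],[0,0,0]],[-1,[0,-0.173,-0.985],[0,-0.155,-0.885]],[-1,[0.979,0.528,-0.093],[0,0,0]],[-1,[0.979,0.528,-0.093],[0,0,0]],[-1,[0.979,0.528,-0.093],[0,0,0]],[-1,[0.979,0.528,-0.093],[0,0,0]],[-1,[0.979,0.528,-0.093],[0,0,0]],[-1,[0.979,0.528,-0.093],[0,0,0]]], "force": 80}}

```text
clock: 72.18
tool_pos: [0.4374, -0.0428, 0.1681]
tcp_rot: [0.687, 0.722, -0.063, -0.06]
ft_force: [0.1, -0.0, -0.2]
width: 0.0261
```

Emit:
{"op": "apply_moves", "data": {"targets": [[-1,[0.979,0.528,-0.093],[0,0,0]],[-1,[0.979,0.528,-0.093],[0,0,0]],[-1,[0.979,0.528,-0.093],[0,0,0]],[-1,[0.979,0.528,-0.093],[0,0,0]],[-1,[0.979,0.528,-0.093],[0,0,0]],[-1,[0.979,0.528,-0.093],[0,0,0]],[-1,[0.979,0.528,-0.093],[0,0,0]],[-1,[0.979,0.528,-0.093],[0,0,0]],[-1,[0.979,0.528,-0.093],[0,0,0]],[-1,[0.979,0.528,-0.093],[0,0,0]],[-1,[0.979,0.528,-0.093],[0,0,0]],[-1,[0.979,0.528,-0.093],[0,0,0]]]}}

```text
clock: 73.68
tool_pos: [0.5833, 0.2584, 0.1681]
tcp_rot: [0.687, 0.722, -0.063, -0.06]
ft_force: [-0.0, -0.3, -0.1]
width: 0.0261
```

Emit:
{"op": "apply_moves", "data": {"targets": [[-1,[0.979,0.528,-0.093],[0,0,0]],[-1,[0.979,0.528,-0.093],[0,0,0]],[-1,[0,0,0],[0,0,0]],[-1,[0,0,0],[0,0,0]]]}}

```text
clock: 74.18
tool_pos: [0.6074, 0.3074, 0.1678]
tcp_rot: [0.687, 0.722, -0.063, -0.06]
ft_force: [-0.1, 0.5, -1.0]
width: 0.026
```

Run:
```python
from h import *
s,im=shot('c19')
print(Ro.from_quat(s['tcp_rot']).as_matrix())
print(tool(s,[.6076,.3079,.0909])/25)
```

```text
74.175 [0.6074 0.3074 0.1678] yaw 92.842207203799 F [-0.1376  0.4577 -0.9591] M [-0.0124 -0.1788  0.0115] w 0.025961690267231514 q [-0.4062  1.0761 -0.2544  0.8776  0.144   1.3604  1.0326]
[[-0.0496  0.9836 -0.1736]
 [ 0.9988  0.0487 -0.0091]
 [-0.0005 -0.1738 -0.9848]]
[0.0228 0.5451 3.0274]
```

View pics/c19.png

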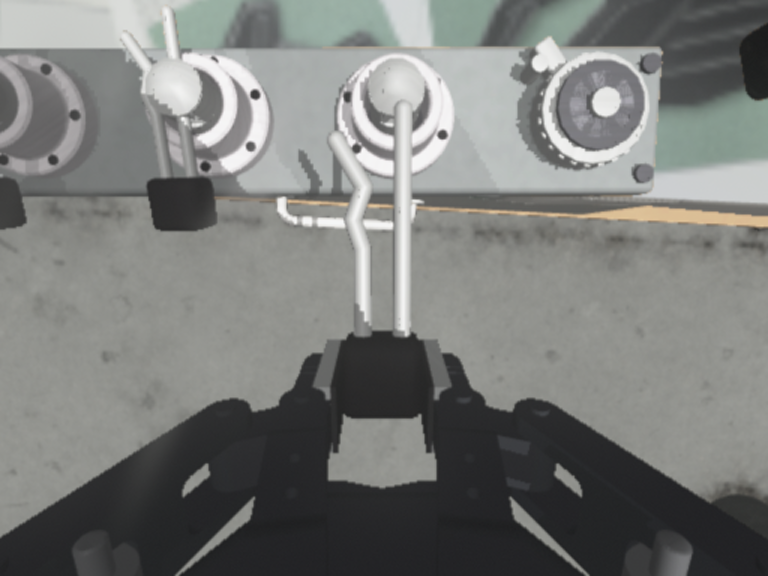

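Leg is over spindle 2 (top (397,88)). Straight down in world: shares y .545, z 3.03 in total.

Emit:
{"op": "apply_moves", "data": {"targets": [[-1,[0,0.177,0.985],[0,0,0]],[-1,[0,0.177,0.985],[0,0,0]],[-1,[0,0.125,0.69],[0,0,0]],[-1,[0,0.066,0.37],[0,0,0]],[-1,[0,0,0],[0,0,0]],[-1,[0,0,0],[0,0,0]]]}}

```text
clock: 74.97
tool_pos: [0.608, 0.3081, 0.0916]
tcp_rot: [0.687, 0.722, -0.063, -0.06]
ft_force: [-0.2, 0.4, -0.6]
width: 0.026
```

Run:
```python
from h import *
s,im=shot('c20')
d=np.array([.4834,.3085,.077])-s['tool_pos'];yaw=np.radians(2.85);ex=np.array([np.cos(yaw),np.sin(yaw),0]);ey=np.array([-ex[1],ex[0],0])
print('hole rel TCP beam axes',d@ex*1e3,d@ey*1e3,d[2]*1e3)
cv2.imwrite('pics/c20c.png',cv2.resize(im[0:160,180:340],None,fx=4.5,fy=3.7,interpolation=cv2.INTER_CUBIC))
```

```text
74.975 [0.608  0.3081 0.0916] yaw 92.85115646597083 F [-0.1632  0.4447 -0.59  ] M [-0.0257 -0.2308 -0.0451] w 0.026004955879287528 q [-0.4039  1.1588 -0.2508  0.9397  0.16    1.2163  1.0287]
hole rel TCP beam axes -124.45629962608542 6.569512560697599 -14.63507663800874
```

View pics/c20c.png

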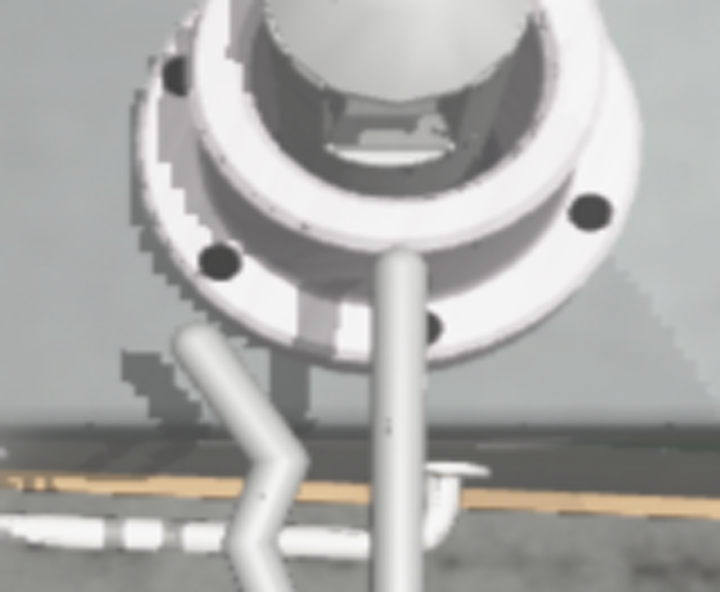

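Aligned like before (hole at 390, leg at 399 in the crop). Enter.

Emit:
{"op": "apply_moves", "data": {"targets": [[-1,[-0.016,0.005,0.03],[0,0,0]],[-1,[0,-0.394,0.069],[0,0,0]],[-1,[0,-0.394,0.069],[0,0,0]],[-1,[0,-0.295,0.052],[0,0,0]],[-1,[0,0,0],[0,0,0]]]}}

```text
clock: 75.65
tool_pos: [0.5802, 0.3063, 0.0903]
tcp_rot: [0.687, 0.722, -0.063, -0.06]
ft_force: [0.2, 0.3, -0.3]
width: 0.0258
```

Run:
```python
from h import *
s,im=shot('c21')
d=np.array([.4834,.3085,.077])-s['tool_pos'];yaw=np.radians(2.85);ex=np.array([np.cos(yaw),np.sin(yaw),0]);ey=np.array([-ex[1],ex[0],0])
print('hole rel TCP beam axes',d@ex*1e3,d@ey*1e3,d[2]*1e3)
```

```text
75.65 [0.5802 0.3063 0.0903] yaw 92.8704368379127 F [ 0.2167  0.3086 -0.2591] M [ 0.0173 -0.2072  0.0346] w 0.025773990806028376 q [-0.4088  1.1128 -0.2524  1.0832  0.1601  1.1203  0.9994]
hole rel TCP beam axes -96.53393872220411 7.013369403999377 -13.341992730780502
```

View pics/c21.png

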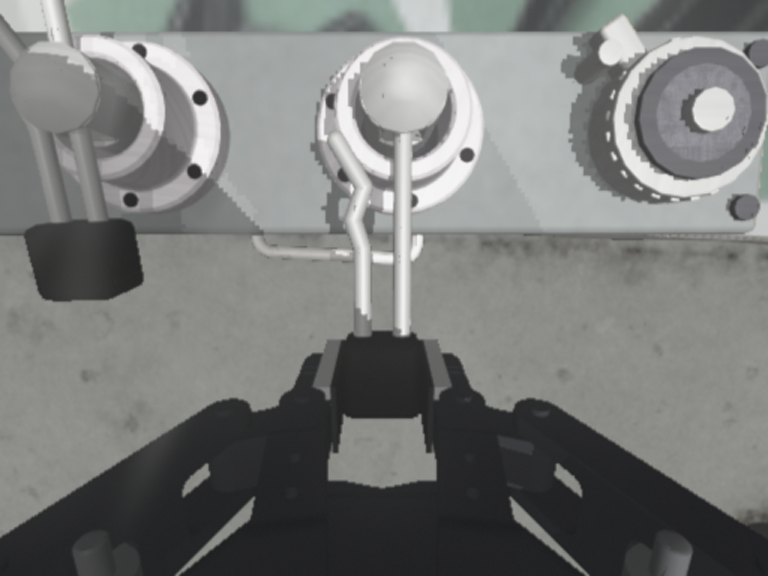

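Emit:
{"op": "apply_moves", "data": {"targets": [[-1,[0,-0.295,0.052],[0,0,0]],[-1,[0,-0.295,0.052],[0,0,0]],[-1,[0,-0.197,0.035],[0,0,0]],[-1,[0,0,0],[0,0,0]]]}}

```text
clock: 76.2
tool_pos: [0.5602, 0.3048, 0.0902]
tcp_rot: [0.687, 0.722, -0.063, -0.06]
ft_force: [0.9, -2.2, -0.8]
width: 0.0262
```

Emit:
{"op": "apply_moves", "data": {"targets": [[-1,[0,-0.197,0.035],[0,0,0]],[-1,[0,-0.197,0.035],[0,0,0]],[-1,[0,-0.197,0.035],[0,0,0]],[-1,[0,-0.079,0.014],[0,0,0]],[-1,[0,0,0],[0,0,0]]]}}

```text
clock: 76.82
tool_pos: [0.5428, 0.3044, 0.09]
tcp_rot: [0.687, 0.722, -0.064, -0.06]
ft_force: [-2.9, -3.4, -1.0]
width: 0.0262
```

Run:
```python
from h import *
s,im=shot('c22')
d=np.array([.4834,.3085,.077])-s['tool_pos'];yaw=np.radians(2.85);ex=np.array([np.cos(yaw),np.sin(yaw),0]);ey=np.array([-ex[1],ex[0],0])
print('hole rel TCP beam axes',d@ex*1e3,d@ey*1e3,d[2]*1e3)
```

```text
76.825 [0.5428 0.3044 0.09  ] yaw 92.86630441040677 F [-2.8905 -3.3512 -1.0473] M [-0.832   0.4619  0.3561] w 0.026177400864778738 q [-0.4208  1.0594 -0.2534  1.2502  0.1592  1.0075  0.9608]
hole rel TCP beam axes -59.147066818607925 7.052624435088705 -12.97173278696849
```

View pics/c22.png

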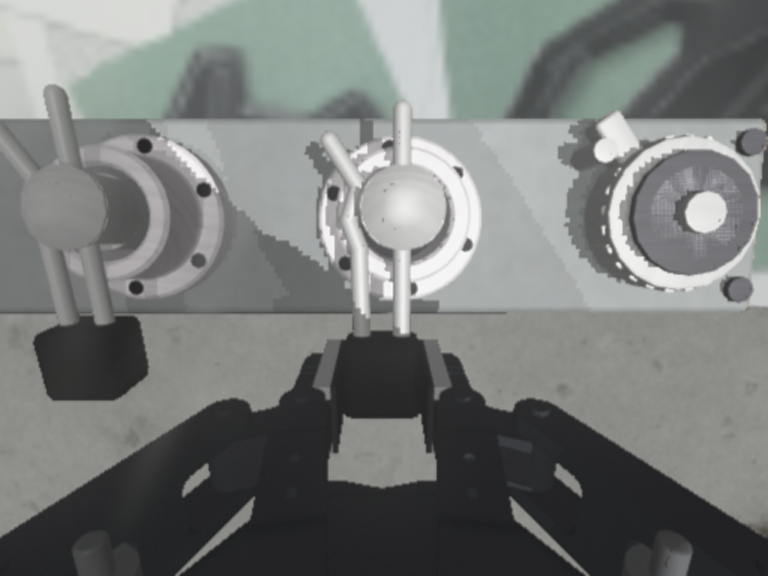

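Emit:
{"op": "apply_moves", "data": {"targets": [[-1,[0,-0.06,0.01],[0,0,0]],[-1,[0,-0.04,0.007],[0,0,0]],[-1,[0,0,0],[0,0,0]],[-1,[0,0,0],[0,0,0]]]}}

```text
clock: 77.38
tool_pos: [0.5407, 0.3042, 0.09]
tcp_rot: [0.687, 0.722, -0.063, -0.06]
ft_force: [-1.0, -3.2, -0.3]
width: 0.0262
```

Run:
```python
from h import *
s=ctrl.get_state()
d=np.array([.4834,.3085,.077])-s['tool_pos'];yaw=np.radians(2.85);ex=np.array([np.cos(yaw),np.sin(yaw),0]);ey=np.array([-ex[1],ex[0],0])
print('hole rel TCP beam axes',d@ex*1e3,d@ey*1e3,d[2]*1e3,s['ft_force'])
```

```text
hole rel TCP beam axes -57.05533939417971 7.108060611098972 -12.996236063567215 [-0.9821 -3.1528 -0.325 ]
```

Emit:
{"op": "apply_moves", "data": {"targets": [[-1,[0,-0.045,0.008],[0,0,0]],[-1,[0,0,0],[0,0,0]],[-1,[0,0,0],[0,0,0]]]}}

```text
clock: 77.75
tool_pos: [0.5396, 0.3042, 0.09]
tcp_rot: [0.687, 0.722, -0.063, -0.06]
ft_force: [0.8, -4.1, -0.8]
width: 0.0261
```

Force passed through zero at the expected place: home. Release, withdraw and look at everything.

Emit:
{"op": "apply_moves", "data": {"targets": [[0.2,[0,0,0],[0,0,0]],[0.2,[0,0,0],[0,0,0]],[0.2,[0,0,0],[0,0,0]],[0.2,[0,0,-0.6],[0,0,0]],[0.2,[0,0,-1],[0,0,0]],[0.2,[0,0,-1],[0,0,0]],[0.2,[-1,0,-1],[-0.8,0,0]],[0.2,[-1,-1,-1],[-0.8,0,0]],[0.2,[-1,-1,-0.4],[0,0,0]],[0.2,[-1,-1,0],[0,0,0]],[0.2,[-0.4,-1,0],[0,0,0]],[0.2,[0,0,0],[0,0,0]]]}}

```text
clock: 79.25
tool_pos: [0.4627, 0.1897, 0.2177]
tcp_rot: [0.689, 0.724, -0.002, -0.002]
ft_force: [0.6, 0.7, -0.4]
width: 0.0513
```

Run:
```python
from h import *
s,im=shot('f1')
a=eyes.camera('scene')
cv2.imwrite('pics/f1s.png',cv2.resize(a[110:240,160:320],None,fx=5,fy=4.6,interpolation=cv2.INTER_CUBIC))
cv2.imwrite('pics/f1full.png',a)
```

```text
79.25 [0.4627 0.1897 0.2177] yaw 92.83671764249095 F [ 0.5762  0.7449 -0.3508] M [ 0.0094 -0.0143  0.0745] w 0.05131294361362497 q [-0.3181  0.6506 -0.2365  1.7893  0.21    0.7318  0.9547]
```

View pics/f1.png

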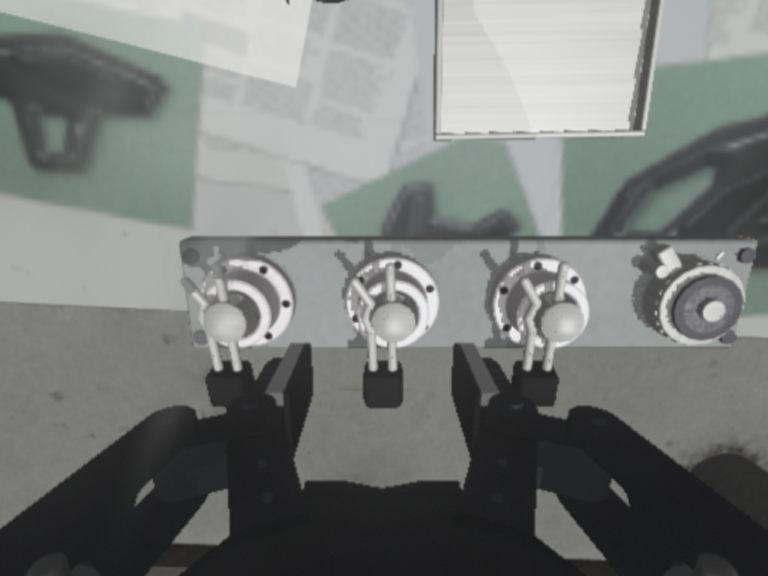

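View pics/f1s.png

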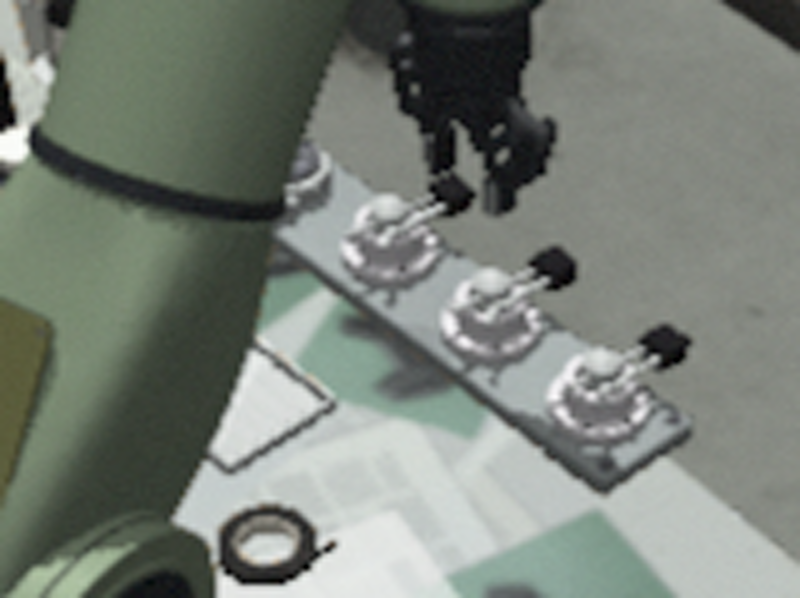

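All three clips, hubs and the ring's lug by the post look right. A last numeric check before handing in.

Run:
```python
from h import *
s,im=pickle.load(open('f1.pkl','rb'));p=P('wrist',s)
yaw=np.radians(2.85);ex=np.array([np.cos(yaw),np.sin(yaw),0]);ey=np.array([-ex[1],ex[0],0])
sp=[[.4945,.0889,0],[.489,.1987,0],[.4834,.3085,0]]
tips=[(217,252),(391,267),(563,265)]
for i,(b,t) in enumerate(zip([(229,385),(383,386),(535,383)],[(220,281),(391,268),(565,267)])):
    X=onz(p,b[0]/1.5,b[1]/1.5,.089)-sp[i];Y=onz(p,t[0]/1.5,t[1]/1.5,.077)-sp[i];print(i,'block',X@ex*1e3,X@ey*1e3,'tip',Y@ex*1e3,Y@ey*1e3)
c=onz(p,702/1.5,304/1.5,.054);l=onz(p,663/1.5,260/1.5,.046);d=l-c;print('lug rad in beam',(np.arctan2(d@ey,d@ex))%(2*np.pi),'joint',np.arctan2(d@ey,d@ex)%(2*np.pi)-2.52)
cv2.imwrite('pics/f1c.png',cv2.resize(im[140:280,115:515],None,fx=2,fy=3,interpolation=cv2.INTER_CUBIC))
```

```text
0 block 44.37847411156806 -0.8294970792233743 tip -25.167565256654385 -4.064817716176629
1 block 45.1140837661409 -6.712498779847065 tip -33.99349506555913 -1.591453453169816
2 block 42.937550819429376 -14.055734613691017 tip -34.608408159705846 1.889929019818418
lug rad in beam 3.8934710338624736 joint 1.3734710338624736
```

View pics/f1c.png

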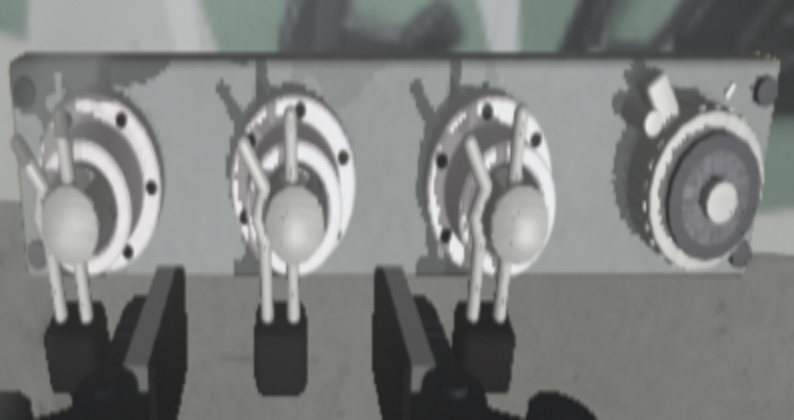

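The picture was taken while the arm was still settling, so I'll re-check from rest against predicted pixels.

Emit:
{"op": "apply_moves", "data": {"targets": [[0.2,[0,-0.8,0],[0,0,0]],[0.2,[0,0,0],[0,0,0]],[0.2,[0,0,0],[0,0,0]],[0.2,[0,0,0],[0,0,0]]]}}

```text
clock: 79.85
tool_pos: [0.4439, 0.1893, 0.2165]
tcp_rot: [0.689, 0.724, -0.002, -0.002]
ft_force: [-0.2, -0.1, -0.2]
width: 0.0513
```

Run:
```python
from h import *
s,im=shot('f2');p=P('wrist',s)
yaw=np.radians(2.85);ex=np.array([np.cos(yaw),np.sin(yaw),0]);ey=np.array([-ex[1],ex[0],0])
sp=np.array([[.4945,.0889,0],[.489,.1987,0],[.4834,.3085,0]])
big=cv2.resize(im,None,fx=1.5,fy=1.5,interpolation=cv2.INTER_CUBIC)
for c in sp:
    for a,b,z in((-40,0,77),(41,-7,89),(69,-7,89),(41,7,89),(69,7,89),(41,-21,89),(69,-21,89),(0,0,93)):
        q=proj(p,c+ex*a/1e3+ey*b/1e3+[0,0,z/1e3])*1.5
        cv2.circle(big,tuple(int(round(v)) for v in q),2,(0,0,255),-1)
for ang in (0,1.25):
    c=np.array([.4777,.4234,0]);a=2.52+ang
    q=proj(p,c+.045*(ex*np.cos(a)+ey*np.sin(a))+[0,0,.046])*1.5
    cv2.circle(big,tuple(int(round(v)) for v in q),2,(0,255,0),-1)
cv2.imwrite('pics/f2b.png',cv2.resize(big[200:450,150:768],None,fx=1.29,fy=2,interpolation=cv2.INTER_CUBIC))
```

```text
79.85 [0.4439 0.1893 0.2165] yaw 92.84049013476547 F [-0.2053 -0.1449 -0.2385] M [-0.0513 -0.0337  0.0138] w 0.051262889344455845 q [-0.333   0.6304 -0.2339  1.8496  0.2107  0.6917  0.9332]
```

View pics/f2b.png

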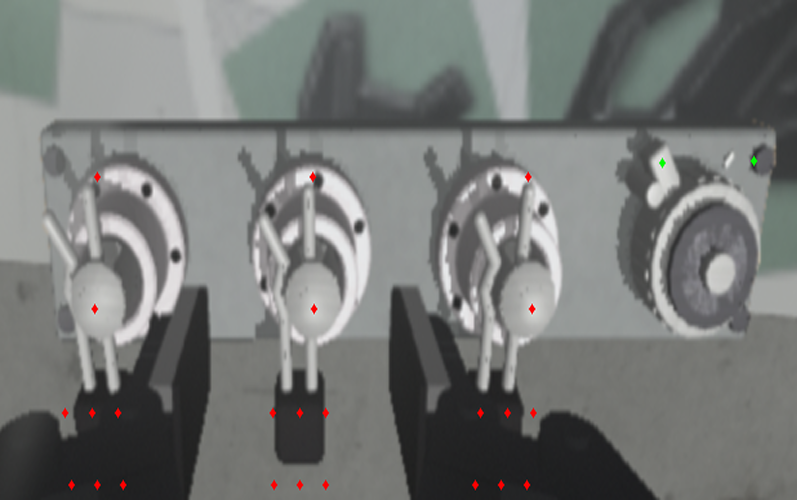

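The lug sits on the predicted 1.25 rad mark; the block fronts fit the prediction, but the leg tips appear a few mm short. I'll check this against the beam edges in resting close-ups.

Run:
```python
from h import *
yaw=np.radians(2.85);ex=np.array([np.cos(yaw),np.sin(yaw),0]);ey=np.array([-ex[1],ex[0],0])
sp=np.array([[.4945,.0889,0],[.489,.1987,0],[.4834,.3085,0]])
for n,i,tip,near,far,tb in(('c8',1,(391,112),(300,114),(300,261),(381,322)),('c15',0,(391,108),(460,111),(460,258),(381,319)),('f2',1,(150+309/1.29,200+187/2),(150+400/1.29,200+123/2),(150+400/1.29,200+338/2),(150+300/1.29,200+462/2))):
    s,im=pickle.load(open(n+'.pkl','rb'));p=P('wrist',s)
    f=lambda uv,z:((onz(p,uv[0]/1.5,uv[1]/1.5,z)-sp[i])@ex*1e3)
    print(n,'tip',f(tip,.077),'near',f(near,.03),'far',f(far,.03),'block end',f(tb,.089))
```

```text
c8 tip -39.95261832924251 near -44.01307619595392 far 43.68503301630396 block end 62.59021460078093
c15 tip -39.75411761031232 near -43.75442396439115 far 44.10239677198612 block end 63.61948734558415
f2 tip -35.97093632130647 near -47.2279013449605 far 42.922270635375426 block end 60.33737455986654
```

In the resting close-ups both tips stand at −40 mm, exactly the fully home value, with the beam edges at ±44 mm as they should be. In the far view the three clips look alike. Handing in.

Run:
```python
from h import *
print(order.job_done(), ctrl.get_state()['clock'])
```

```text
the job is handed in; nothing more can be done
the job is handed in; nothing more can be done
```

The spindle beam is ready and I handed the job in at about 80 s of the 208 s allowed. No verdict came back.

- **Lock ring:** I turned it first, until the lug met the stop post and the moment reversed to −0.97 N m. In the last view the lug sat on the predicted 1.25 rad mark.
- **Hubs:** All three were there and are seated flange down, one per spindle. Each met the beam at the expected height; the last one pressed with a 43 N wrist force for a moment.
- **Clips:** All three went in from the far side of the beam. I pushed each until the pulling-in force reached zero (−0.2, +1.4 and +0.8 N), at the position worked out for fully home. No clip was left over for the tray.
- **Tip check:** Resting close-ups of clips 0 and 1 put the leg tips at −40 mm, which is the fully home value. The clip on spindle 2 had no such close-up; it rests on its force reading and looking like the others.
- **Disagreement:** From farther away, clip 1's tip read −36 mm instead of −40. That view also put the beam edges about 2 mm off, so I trusted the close-ups.
- **Along the way:** One clip had been moved about 3 cm, so I located it again. Another lay so close to the base that one wrist joint came to its limit, so I gripped it with the tool tilted 10°.
- **Bottle:** The arm stayed well clear of it and I saw no sign it moved, but I did not check its position at the end.

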